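Cross-stack cast wax ingots on the cold plate

TASK

Finish the stack of wax ingots on the cold plate, turning none of them over. Leaving the ingot already on the plate where it is, lay one that is the other way up close beside it on the plate, so that their sloping sides nest with little gap and their ends line up; then lay the other two crosswise on top, squarely over that pair, again nested closely side by side with ends in line, so that both layers are flat. Do not disturb the other things on the bench.

Things in the scene. Friction and masses are not known exactly. Their poses are not given: they have to be found in the camera images.
- plate: Cold plate: low white square slab 170 x 170 mm with a grey top 160 x 160, fixed to the bench; origin at the centre of its underside, the flat top is 25 above it; z up.
- first_mid (a point): Cream wax ingot, a trapezoid bar 68 mm long with flat square ends, 28 high, one long face broad (40) with a 3 mm blue skin, the opposite one narrow (22), sides sloping; 60 g. Point: its centre, 14 above its underside; x along its length, z up. This one already lies on the cold plate, broad face down. A neighbour the other way up nests against either long side, centre lines 31 apart when touching.
- broad_up_a_mid (a point): Cream wax ingot, a trapezoid bar 68 mm long with flat square ends, 28 high, one long face broad (40) with a 3 mm blue skin, the opposite one narrow (22), sides sloping; 60 g. Point: its centre, 14 above its underside; x along its length, z up. This one lies on the bench broad face up (standing on its narrow face), sides overhanging.
- broad_up_b_mid (a point): Cream wax ingot, a trapezoid bar 68 mm long with flat square ends, 28 high, one long face broad (40) with a 3 mm blue skin, the opposite one narrow (22), sides sloping; 60 g. Point: its centre, 14 above its underside; x along its length, z up. This one also lies on the bench broad face up (standing on its narrow face), sides overhanging; interchangeable with the other broad-up one.
- broad_down_mid (a point): Cream wax ingot, a trapezoid bar 68 mm long with flat square ends, 28 high, one long face broad (40) with a 3 mm blue skin, the opposite one narrow (22), sides sloping; 60 g. Point: its centre, 14 above its underside; x along its length, z up. This one lies on the bench broad face down, as the one on the plate does. A broad-up one can be lowered straight down to nest beside it, not the reverse.
- mould: Bystander, not to be disturbed: empty steel casting mould, open box 62 x 42 x 16 (mm); origin at the centre of its underside.
- dish: Bystander, not to be disturbed: closed clear round dish, 92 across, 18 high (mm); origin at the centre of its underside.
- bottle_a: Bystander, not to be disturbed: amber bottle with blue cap, 68 across, 130 high (mm); origin at the centre of its underside.
- bottle_b: Bystander, not to be disturbed: a second amber bottle with blue cap, 68 across, 130 high (mm); origin at the centre of its underside.
- jar_a: Bystander, not to be disturbed: small jar with white cap, 48 across, 60 high (mm); origin at the centre of its underside.
- jar_b: Bystander, not to be disturbed: small jar with red cap, 48 across, 60 high (mm); origin at the centre of its underside.
- brush: Bystander, not to be disturbed: cleaning brush lying on the bench.
Not all that is in view belongs to the job. Leave any purple look-alike of the part that bears broad_down_mid alone. What is shaped like the part that bears broad_up_a_mid but pink is not meant.

How it is judged:
By the outcome, as a careful person would: the job done as asked, in the order asked, and still so for the second after the job is handed in, with the robot touching nothing.
It also fails if it takes over 58 s, if anything falls off the work surface, if the arm or the gripper's body presses on something with over 40 N, if the wrist force passes 120 N, or if a joint passes its speed limit or range.

ROBOT

A 6-joint arm with a two-finger parallel gripper is mounted at the origin on the work surface. World frame = base frame: x ahead of the robot, y to its left, z up, the work surface at z = 0. Lengths are in m, angles in degrees, forces in N, time in s.
With the tool pointing down it reaches from about 0.35 to 0.875 m from the base axis. Payload 4.2 kg.
Tool frame: the origin (TCP) lies midway between the tips of the shut fingers; the grasp point (between the pads) lies r.pinch_z behind it (r.pinch_z is the distance from the TCP to the grasp point, in m); z points along the fingers, y is the direction in which the jaws open and shut (so a half turn about z gives the same grasp; the last joint's range is limited). The gripper opens to 87 mm and grips with 3 to 60 N. Pads are 19 mm wide; open, the fingers measure 117 mm over their backs; the gripper's body (75 mm by 190 mm) begins 51 mm behind the grasp point.
Start: joints at [-52.391, 22.042, 0.453, 0, -68.411, -14.817], TCP at [0.242, -0.576, 0.223] pointing down, gripper open.
Joint ranges: [-179.83, 179.83], [-69.29, 118.12], [-61.27, 80.66], [-181.25, 117.63], [-171.15, -9.14], [-177.46, 177.46]. Speed limits (degrees/s): [159.86, 159.86, 180, 180, 180, 180].

INTERFACE

Orientations are given as a 3x3 rotation matrix whose columns are the frame's x, y, z axes.
In Python, from station import r gives the robot as it stands. The module is installed in compiled form; this text tells all that it offers.
- The arm moves only by the tool play_rows, never from a script. Its argument "deltas" is a list of rows, each a list of 7 numbers: the shift along the tool's x, y, z in units of 25 mm (1.0 is 25 mm), then the turn, a rotation vector about the tool's x, y, z in units of 5 degrees (1.0 is 5 degrees), then the finger opening in mm, from 0 to 87. In form: [[tx, ty, tz, wx, wy, wz, fingers], ...]. A call has 1 to 12 rows; each row is the pose to reach, as a shift and turn from the pose commanded when the call began, along the tool's axes at that moment; what a row does not reach only later rows make up. A row lasts 1/10 s, in which the tool goes at most 50 mm and 8.59 degrees, less where a joint would pass 70% of its speed; a pose out of reach is approached as far as the arm can. A call with a gripper value outside its range is refused whole. The fingers move at their own pace and stop on an object; the grip force is fixed at half the most. Time passes only in rows, so rows that repeat a pose let the fingers close. It gives the time, the measured TCP pose, the force and the opening at its end, in the units of the state.
- r.sense(): the state, without advancing time (a new reading comes with each control period).
- r.capture(name): name is "scene" or "top"; returns a dict with "pixels" (400x640x3 uint8, red, green, blue), "camera_matrix" (3x3 intrinsics, pixels), "R" (3x3) and "t" (3): a world point X has camera coordinates R X + t. Camera axes: x right, y down, z forward; pixel columns grow to the right and rows downward; lengths in m; the calibration is good to about 2 mm. A picture is of the moment at which its call begins. There is no depth.
- r.finish_job(): hands the job in, once; it reports no verdict.
Trained networks look in the newest picture that a camera, given by its name, has taken for a name from the list of things; names that differ only in an ending like _2 or _b are one class to them, and where a whole thing is asked for, a point or a joint stands for the part that bears it (a point fixed in the world has none). Each returns a list of dicts, best first, with "score" (0 to 1); they miss things now and then, are a little off and sometimes report something else, mostly with a low value. They report only what shows in the picture. A call takes as long as a camera call. They do not tell look-alikes from the thing itself.
- r.spot_in(camera, target): "centre" ([x, y, z] in m, in world coordinates, good to about 4 mm: the middle of the surface that is visible of it).
- r.cut_out(camera, target): "region" (400x640 bool, what is visible of it).
The state is a dict: "time_s": time; "joints": joint angles; "joint_velocities": joint speeds; "effort": joint torques, N m; "tcp_pos": TCP position; "ee_rot": TCP orientation; "wrist_force": force on the tool from outside, world axes, zero at the start; "moment": the same for the moment, N m; "gripper_width": opening from 0.0 (shut) to 1.0 (fully open).
Only numpy, scipy, OpenCV 4.12 (cv2) and the standard library are available. Lean on these libraries where they do the work, as an engineer would, in place of code of your own. Each camera call takes 0.05 s, during which the arm holds its last target.

## Working session

There is one attempt and no reset: what is moved stays moved. The work goes in short steps, Python scripts to look and compute and a tool call to move; the robot and the scene stay as the last step left them, time stands still between calls to the robot, and variables do not carry over. Pictures are saved under pics/ and viewed, and the job is handed in when it is done.

Besides the shell and the picture viewer there is one more tool, called after "Emit:" as name([rows], argument=value, ...), one row to a line, values as JSON. play_rows: Moves the arm, as the interface text tells. Its arguments: {"type":"object","properties":{"deltas":{"type":"array","items":{"type":"array","items":{"type":"number"}}}},"required":["deltas"]}

```bash
mkdir -p pics; ls; cat > h.py <<'E'
import numpy as np, cv2
from station import r
def cap(n,f=None):
    c=r.capture(n)
    if f: cv2.imwrite('pics/'+f,c['pixels'][:,:,::-1])
    return c
E
python3 - <<'E'
from h import *
np.set_printoptions(precision=4,suppress=True)
print(r.pinch_z,r.sense())
for n in('scene','top'):
    c=cap(n,n+'0.png'); print(n,c['camera_matrix'],c['R'],c['t'],-c['R'].T@c['t'])
E
```

```text
pics
0.0187 {'time_s': 0.0, 'joints': array([-52.3881,  22.0919,   0.3787,  -0.027 , -68.4114, -14.8167]), 'joint_velocities': array([ 0.1144, -0.081 ,  0.0284, -0.0462,  0.0507, -0.0118]), 'effort': array([  0.0002, -39.0662,  18.7411,   4.2199,   0.0111,  -0.0002]), 'tcp_pos': array([ 0.2419, -0.5756,  0.2214]), 'ee_rot': array([[-0.922 , -0.3873, -0.001 ],
       [-0.3873,  0.922 ,  0.002 ],
       [ 0.0001,  0.0022, -1.    ]]), 'wrist_force': array([0.1048, 0.3378, 0.2597]), 'moment': array([-0.0438,  0.0399,  0.0003]), 'gripper_width': 0.9997566452281726}
scene [[386.7863   0.     322.759 ]
 [  0.     386.7863 204.2127]
 [  0.       0.       1.    ]] [[ 0.2297  0.9732  0.0105]
 [ 0.683  -0.1535 -0.7141]
 [-0.6934  0.1712 -0.6999]] [-0.1025 -0.3258  1.4235] [ 1.2331 -0.194   0.7648]
top [[491.6453   0.     317.5835]
 [  0.     491.6453 194.9575]
 [  0.       0.       1.    ]] [[-0.0037 -1.     -0.0081]
 [-0.9911  0.0048 -0.1333]
 [ 0.1333  0.0076 -0.991 ]] [-0.03    0.5718  1.3896] [ 0.3813 -0.0433  1.4531]
```

View pics/scene0.png

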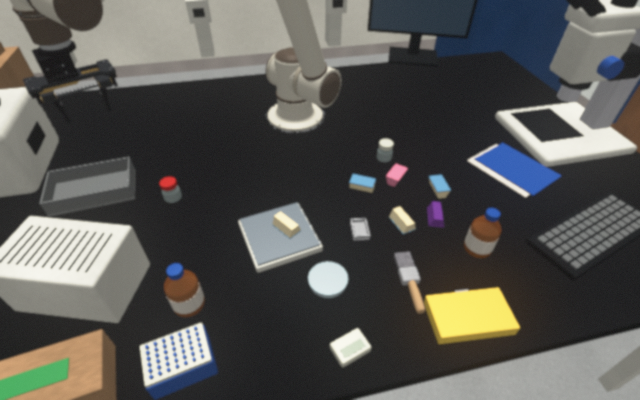

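View pics/top0.png

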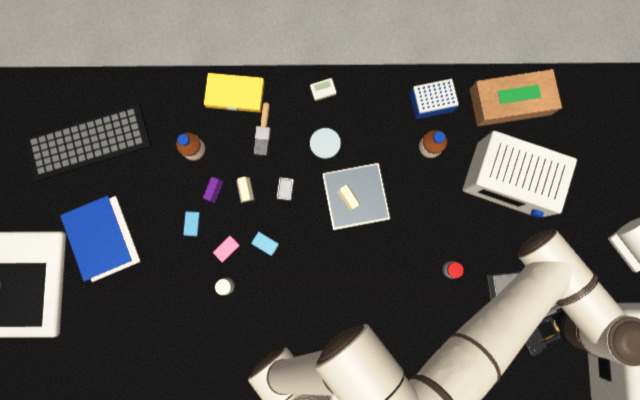

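```bash
python3 - <<'E'
from h import *
np.set_printoptions(precision=4,suppress=True)
for n in('scene','top'):
    c=cap(n)
    for t in('first_mid','broad_up_a_mid','broad_down_mid','plate','mould'):
        for f in ('spot_in','cut_out'):
            for d in getattr(r,f)(n,t):
                if f=='spot_in':
                    p=c['camera_matrix']@(c['R']@d['centre']+c['t']); print(n,t,round(d['score'],2),np.array(d['centre']),(p[:2]/p[2]).round())
                else:
                    ys,xs=np.where(d['region']); print(n,t,f,round(d['score'],2),xs.mean().round(),ys.mean().round(),len(xs))
print(r.sense()['time_s'])
E
```

```text
scene first_mid 0.79 [ 0.5711 -0.1261  0.0474] [286. 224.]
scene first_mid cut_out 0.67 285.0 225.0 430
scene broad_up_a_mid 0.65 [0.4381 0.1198 0.0254] [362. 182.]
scene broad_up_a_mid 0.63 [0.4275 0.2254 0.0313] [396. 174.]
scene broad_up_a_mid cut_out 0.92 362.0 183.0 316
scene broad_up_a_mid cut_out 0.74 395.0 174.0 292
scene broad_up_a_mid cut_out 0.37 327.0 280.0 1088
scene broad_down_mid 0.72 [0.6049 0.1762 0.0193] [402. 222.]
scene broad_down_mid 0.56 [0.6056 0.2724 0.0243] [436. 215.]
scene broad_down_mid cut_out 0.8 435.0 215.0 355
scene broad_down_mid cut_out 0.73 402.0 221.0 374
scene broad_down_mid cut_out 0.15 183.0 291.0 1601
scene plate 0.74 [ 0.6029 -0.1599  0.0229] [275. 242.]
scene plate cut_out 0.71 409.0 277.0 811
scene plate cut_out 0.55 278.0 238.0 3305
scene mould 0.83 [ 0.5936  0.0592 -0.0005] [357. 231.]
scene mould cut_out 0.72 359.0 229.0 392
top first_mid 0.78 [ 0.5632 -0.121   0.0507] [348. 197.]
top first_mid cut_out 0.79 348.0 197.0 295
top first_mid cut_out 0.38 191.0 223.0 316
top broad_up_a_mid 0.7 [0.432  0.1185 0.0264] [266. 244.]
top broad_up_a_mid 0.64 [0.4179 0.2293 0.0259] [227. 249.]
top broad_up_a_mid 0.62 [ 0.5607 -0.1227  0.0523] [349. 198.]
top broad_up_a_mid cut_out 0.55 226.0 248.0 339
top broad_up_a_mid cut_out 0.54 264.0 243.0 331
top broad_up_a_mid cut_out 0.25 432.0 143.0 610
top broad_down_mid 0.84 [0.5927 0.2763 0.0287] [212. 189.]
top broad_down_mid 0.81 [0.5879 0.1799 0.0287] [245. 190.]
top broad_down_mid 0.2 [0.4308 0.1171 0.0252] [266. 244.]
top broad_down_mid cut_out 0.78 245.0 189.0 300
top plate 0.76 [ 0.5739 -0.1545  0.0236] [359. 195.]
top plate cut_out 0.55 356.0 195.0 3026
top plate cut_out 0.45 349.0 197.0 341
top plate cut_out 0.35 284.0 188.0 297
top mould 0.81 [0.5973 0.0661 0.0044] [285. 188.]
top mould cut_out 0.73 285.0 188.0 283
top mould cut_out 0.4 325.0 142.0 729
1.2
```

Candidates, in top-view pixels:
- Blue-skinned bars at (191,223) and (265,244): these are the broad-up pair.
- Pink bar at (226,249): look-alike, excluded.
- Cream bar at (245,190): this is the broad-down one.
- Purple bar at (213,190): look-alike, excluded.
- Cream bar on the plate at (348,197): this is the first ingot.

Next I check these in a close crop.

```bash
python3 - <<'E'
from h import *
import pickle
D={n:cap(n) for n in('scene','top')}
pickle.dump(D,open('d0.pkl','wb'))
a=D['top']['pixels'][155:275,165:405]; b=D['scene']['pixels'][150:270,230:470]
im=np.vstack([cv2.resize(x,None,fx=3.2,fy=2.45,interpolation=cv2.INTER_CUBIC)[:,:,::-1] for x in(a,b)])
cv2.imwrite('pics/crop0.png',im);print(im.shape)
E
```

```text
(588, 768, 3)
```

View pics/crop0.png

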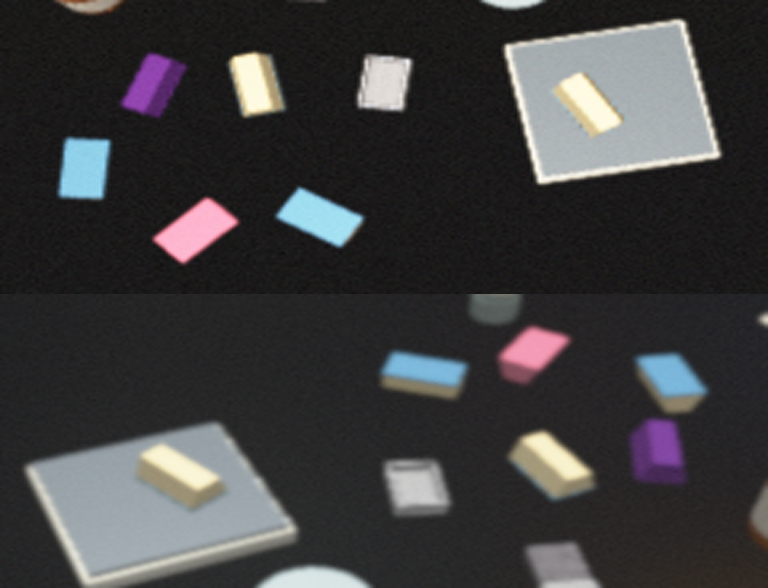

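The crop confirms the choice: blue tops at (85,168) and (320,217), cream broad-down at (257,84), first on the plate at (588,104). Pink (195,230) and purple (153,84) are the look-alikes. Next I fit the ingot model to both views to sub-pixel accuracy.

```bash
cat > fit.py <<'E'
from h import *
import pickle
from scipy.optimize import minimize
from scipy.ndimage import gaussian_filter
SS=8
def proj(c,X):
    p=(c['R']@np.asarray(X).T).T+c['t']; p=(c['camera_matrix']@p.T).T
    return p[:,:2]/p[:,2:]
def faces(up):
    # local: x length, y width, z -14..14. returns list of (group,verts)
    s=1 if up else -1
    def hw(z): return 15.5+s*z*9/14.
    def sec(z): w=hw(z); return w
    zs=(-14,11,14) if up else (-14,-11,14)
    F=[]
    bands=[(zs[0],zs[1]),(zs[1],zs[2])]
    g=1
    for (a,b) in bands:
        for sg in(-1,1):
            F.append([(-34,sg*sec(a),a),(34,sg*sec(a),a),(34,sg*sec(b),b),(-34,sg*sec(b),b)])
            F.append([(sg*34,-sec(a),a),(sg*34,sec(a),a),(sg*34,sec(b),b),(sg*34,-sec(b),b)])
    F.append([(-34,-sec(14),14),(34,-sec(14),14),(34,sec(14),14),(-34,sec(14),14)])
    return [np.array(f)/1000. for f in F]
def resid(c,P,up,win,sig,ret=False,extra=[]):
    """P: list of poses (x,y,z,yaw) ; up list"""
    x0,y0,x1,y1=win; W,H=(x1-x0),(y1-y0)
    C=-c['R'].T@c['t']
    covs=[]; tot=np.zeros((H*SS,W*SS),np.float32)
    lab=np.zeros((H*SS,W*SS),np.int32); k=0
    items=[]
    for (x,y,z,yaw),u in zip(P,up):
        R=np.array([[np.cos(yaw),-np.sin(yaw),0],[np.sin(yaw),np.cos(yaw),0],[0,0,1]])
        for f in faces(u):
            w=f@R.T+[x,y,z]; n=np.cross(w[1]-w[0],w[2]-w[1])
            ctr=w.mean(0); n*=np.sign(n@(ctr-np.array([x,y,z])))
            k+=1
            if n@(C-ctr)<=0: continue
            items.append((k,w))
    for k,w in items:
        p=(proj(c,w)-[x0,y0]+0.5)*SS-0.5
        cv2.fillConvexPoly(lab,np.round(p*256).astype(np.int32),k,shift=8)
    ks=[k for k in np.unique(lab)]
    A=[]
    for k in ks:
        m=gaussian_filter((lab==k).astype(np.float32),sig*SS,truncate=3)
        A.append(m.reshape(H,SS,W,SS).mean((1,3)))
    hull=1-A[0] if ks[0]==0 else np.ones((H,W))
    A=np.array(A).reshape(len(ks),-1).T
    I=c['pixels'][y0:y1,x0:x1].astype(float).reshape(-1,3)
    return A,I,lab,ks
def cost(c,P,up,win,sig,mask):
    A,I,_,_=resid(c,P,up,win,sig)
    A=A[mask];I=I[mask]
    S=np.linalg.solve(A.T@A+1e-2*np.eye(A.shape[1]),A.T@I)
    return ((I-A@S)**2).mean()
def fit(c,pose,up,fixz=True,sig=0.9,verbose=False,excl=None):
    pose=np.array(pose,float)
    p=proj(c,[pose[:3]])[0]; h=24
    win=(int(p[0])-h,int(p[1])-h,int(p[0])+h,int(p[1])+h)
    for it in range(2):
        A,I,lab,ks=resid(c,[pose],[up],win,sig)
        m=(1-A[:,0]).reshape(2*h,2*h)>0.02
        m=cv2.dilate(m.astype(np.uint8),np.ones((5,5),np.uint8))>0
        if excl is not None: m&=~excl[win[1]:win[3],win[0]:win[2]]
        mask=m.ravel()
        sc=np.array([.004,.004,.08])
        def f(v):
            q=pose.copy(); q[0]+=v[0]*sc[0]; q[1]+=v[1]*sc[1]; q[3]+=v[2]*sc[2]
            return cost(c,[q],[up],win,sig,mask)
        o=minimize(f,np.zeros(3),method='Nelder-Mead',options=dict(initial_simplex=np.array([[0,0,0],[1,0,0],[0,1,0],[0,0,1]])*1.0,xatol=.01,fatol=1e-3,maxiter=150))
        pose[0]+=o.x[0]*sc[0];pose[1]+=o.x[1]*sc[1];pose[3]+=o.x[2]*sc[2]
    return pose,o.fun
E
cat > run0.py <<'E'
from fit import *
D=pickle.load(open('d0.pkl','rb'))
d=np.deg2rad
# initial yaw: from top image; image right=-y, image down=-x
G={'first':((.563,-.121,.039),False,d(34)),'A':((.432,.1185,.014),True,d(65)),'B':((.49,.33,.014),True,d(0)),'down':((.59,.178,.014),False,d(13))}
from itertools import product
for k,(p,u,y) in G.items():
    for n in('top','scene'):
        c=D[n]
        best=min((fit(c,[*p,y*s],u) for s in ((1,-1) if abs(y)>0.05 else (1,))),key=lambda t:t[1])
        for sig in(0.6,1.2):
            q=fit(c,best[0],u,sig=sig)
            if q[1]<best[1]: best=q; 
        print(k,n,(best[0][:3]*1000).round(1),np.rad2deg(best[0][3]).round(1),best[1].round(1))
E
time python3 run0.py
```

```text
first top [ 562.4 -117.1   39. ] 31.8 62.8
first scene [ 564.1 -126.3   39. ] 31.6 139.3
A top [433.7 123.1  14. ] -120.3 811.6
A scene [432.5 119.5  14. ] -121.6 22.6
B top [492.9 336.4  14. ] -3.6 819.9
B scene [489.7 334.3  14. ] -0.1 140.8
down top [595. 184.  14.] 12.4 194.3
down scene [588.6 188.3  14. ] 12.7 260.8
real	8m45.632s
user	8m14.810s
sys	0m20.162s
```

```bash
sed -i "s/^SS=8/SS=5/; s/m=gaussian_filter((lab==k).astype(np.float32),sig\*SS,truncate=3)/m=cv2.GaussianBlur((lab==k).astype(np.float32),(0,0),sig*SS)/" fit.py
cat > ov.py <<'E'
from fit import *
def overlay(c,pose,up,h=24,z=8):
    p=proj(c,[pose[:3]])[0].astype(int)
    im=cv2.resize(c['pixels'][p[1]-h:p[1]+h,p[0]-h:p[0]+h,::-1],None,fx=z,fy=z,interpolation=cv2.INTER_NEAREST)
    C=-c['R'].T@c['t']; yaw=pose[3]
    R=np.array([[np.cos(yaw),-np.sin(yaw),0],[np.sin(yaw),np.cos(yaw),0],[0,0,1]])
    for f in faces(up):
        w=f@R.T+pose[:3]; n=np.cross(w[1]-w[0],w[2]-w[1]); ctr=w.mean(0); n*=np.sign(n@(ctr-pose[:3]))
        if n@(C-ctr)<=0: continue
        q=(proj(c,w)-(p-h)+.5)*z-.5
        cv2.polylines(im,[np.round(q*16).astype(np.int32)],True,(0,0,255),1,shift=4)
    return im
E
cat > t.py <<'E'
from ov import *
D=pickle.load(open('d0.pkl','rb'));d=np.deg2rad
L=[('top',(.5624,-.1171,.039,d(31.8)),0),('top',(.4337,.1231,.014,d(59.7)),1),('top',(.4929,.3364,.014,d(-3.6)),1),('top',(.595,.184,.014,d(12.4)),0),
('scene',(.5641,-.1263,.039,d(31.6)),0),('scene',(.4325,.1195,.014,d(58.4)),1),('scene',(.4897,.3343,.014,d(-.1)),1),('scene',(.5886,.1883,.014,d(12.7)),0)]
T=[cv2.resize(overlay(D[n],np.array(p),u),(195,195),interpolation=cv2.INTER_AREA) if 0 else overlay(D[n],np.array(p),u,h=18,z=5) for n,p,u in L]
cv2.imwrite('pics/ov0.png',np.vstack([np.hstack(T[:4]),np.hstack(T[4:])]))
E
python3 t.py
```

```text
(no output)
```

View pics/ov0.png

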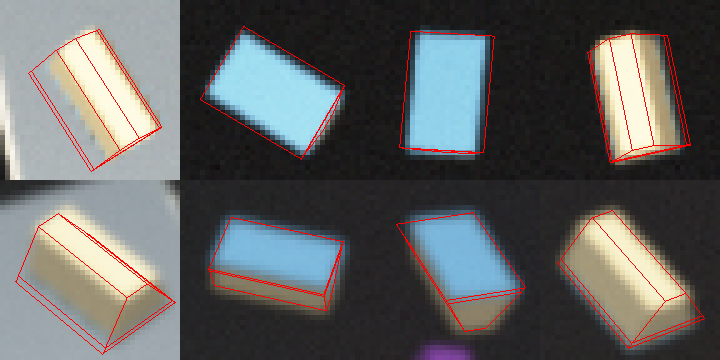

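The model's half-width slope is wrong: it should be 4.5/14, not 9/14. I fix it and refit.

```bash
sed -i "s#s\*z\*9/14.#s*z*4.5/14.#" fit.py
cat > run0.py <<'E'
from ov import *
D=pickle.load(open('d0.pkl','rb'))
d=np.deg2rad
G={'first':((.565,-.121,.039),False,d(31)),'A':((.432,.120,.014),True,d(60)),'B':((.49,.335,.014),True,d(-3)),'down':((.591,.182,.014),False,d(12))}
T=[]
for n in('top','scene'):
  for k,(p,u,y) in G.items():
        c=D[n]
        b=min((fit(c,[*p,y],u,sig=s)+(s,) for s in (.5,.8,1.1)),key=lambda t:t[1])
        print(k,n,(b[0][:3]*1000).round(1),np.rad2deg(b[0][3]).round(1),b[1].round(1),b[2],flush=True)
        T.append(overlay(c,b[0],u,h=18,z=5))
cv2.imwrite('pics/ov1.png',np.vstack([np.hstack(T[:4]),np.hstack(T[4:])]))
E
time python3 run0.py
```

```text
first top [ 565.3 -123.    39. ] 31.9 21.3 0.5
A top [433.3 122.1  14. ] 59.0 28.5 0.5
B top [492.1 336.6  14. ] -3.5 28.1 0.5
down top [594.3 185.   14. ] 12.6 33.6 0.5
first scene [ 563.2 -124.    39. ] 32.0 26.5 0.8
A scene [429.9 121.1  14. ] 58.5 13.2 1.1
B scene [489.2 336.8  14. ] -3.6 23.0 1.1
down scene [590.8 184.9  14. ] 12.3 34.2 1.1
real	0m50.185s
user	0m48.672s
sys	0m1.267s
```

View pics/ov1.png

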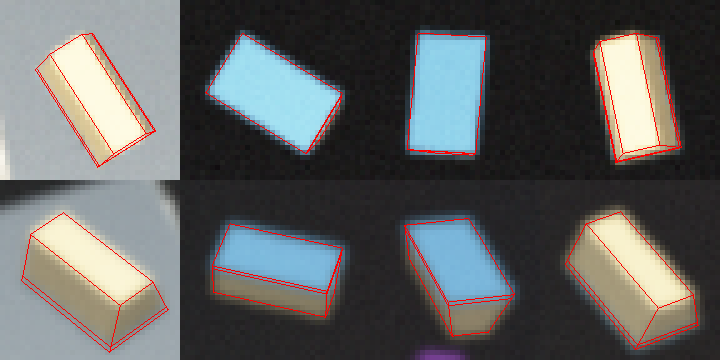

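The model now fits both views tightly. They agree to within calibration: heights of 14 and 39 mm are consistent, with a 2–3 mm offset in x. A and B are broad-up, and the grasps will be end-to-end along the length so the fingers stay out of the nesting gap. First move is above A.

```bash
cat > mv.py <<'E'
from h import *
from scipy.spatial.transform import Rotation as Ro
np.set_printoptions(precision=4,suppress=True)
def row(x,y,z,yaw):
    """delta row to bring TCP to x,y,z, tool y axis at yaw(deg), straight down"""
    s=r.sense(); R=s['ee_rot']; p=s['tcp_pos']
    a=np.deg2rad(yaw); Y=np.array([np.cos(a),np.sin(a),0]);Z=np.array([0,0,-1.]);X=np.cross(Y,Z)
    T=np.column_stack([X,Y,Z])
    d=R.T@(np.array([x,y,z])-p)/.025
    w=np.rad2deg(Ro.from_matrix(R.T@T).as_rotvec())/5
    print('t',s['time_s'],'tcp',p,'yawY',np.rad2deg(np.arctan2(R[1,1],R[0,1])).round(2),'row',d.round(2),w.round(2))
if __name__=='__main__':
    import sys; row(*map(float,sys.argv[1:5]))
E
python3 mv.py .4316 .1216 .12 58.7; python3 mv.py .35 -.22 .2 85
```

```text
t 1.3 tcp [ 0.2421 -0.5762  0.2226] yawY 112.79 row [-17.8  22.8   4.1] [-0.    0.   10.82]
t 1.3 tcp [ 0.2421 -0.5762  0.2226] yawY 112.79 row [-9.5  11.46  0.9 ] [-0.    0.    5.56]
```

Emit:
play_rows([
  [-17.8, 22.8, 1, 0, 0, 10.82, 84],
  [-17.8, 22.8, 1, 0, 0, 10.82, 84],
  [-17.8, 22.8, 1, 0, 0, 10.82, 84],
  [-17.8, 22.8, 1, 0, 0, 10.82, 84],
  [-17.8, 22.8, 1, 0, 0, 10.82, 84],
  [-17.8, 22.8, 1, 0, 0, 10.82, 84],
  [-17.8, 22.8, 1, 0, 0, 10.82, 84],
  [-17.8, 22.8, 1, 0, 0, 10.82, 84],
  [-17.8, 22.8, 1, 0, 0, 10.82, 84],
  [-17.8, 22.8, 1, 0, 0, 10.82, 84],
  [-17.8, 22.8, 1, 0, 0, 10.82, 84],
  [-17.8, 22.8, 1, 0, 0, 10.82, 84],
])

```text
time_s: 2.5
tcp_pos: [0.3915, -0.0267, 0.2036]
ee_rot: [[-0.855, 0.519, 0.002], [0.519, 0.855, 0.0], [-0.001, 0.001, -1.0]]
wrist_force: [1.0, -0.7, 0.4]
gripper_width: 0.962
```

```bash
python3 mv.py .4316 .1216 .12 58.7;python3 -c "
from h import *;print(r.sense()['joints'])"
```

```text
t 2.5 tcp [ 0.3915 -0.0267  0.2036] yawY 58.72 row [1.71 5.9  3.35] [0.02 0.02 0.  ]
[ 2.01445902e+01 -4.94814729e-01 -3.12044410e+01  1.54646885e-02
 -5.91803807e+01 -1.41430622e+02]
```

Emit:
play_rows([
  [1.71, 5.9, 3.35, 0, 0, 0, 84],
  [1.71, 5.9, 3.35, 0, 0, 0, 84],
  [1.71, 5.9, 4.5, 0, 0, 0, 84],
  [1.71, 5.9, 5.5, 0, 0, 0, 84],
  [1.71, 5.9, 5.5, 0, 0, 0, 84],
  [1.71, 5.9, 5.5, 0, 0, 0, 84],
  [1.71, 5.9, 5.5, 0, 0, 0, 84],
])

```text
time_s: 3.2
tcp_pos: [0.432, 0.1193, 0.0665]
ee_rot: [[-0.854, 0.52, 0.001], [0.52, 0.854, 0.0], [-0.001, 0.001, -1.0]]
wrist_force: [-1.1, -0.6, 0.8]
gripper_width: 0.965
```

```bash
python3 mv.py .4316 .1216 .003 58.7;python3 - <<'E'
from h import *
a=cap('top')['pixels'][205:285,190:310];b=cap('scene')['pixels'][130:210,310:430]
cv2.imwrite('pics/g1.png',np.hstack([cv2.resize(x,None,fx=3.3,fy=3.3,interpolation=cv2.INTER_CUBIC)[:,:,::-1] for x in(a,b)]))
E
```

```text
t 3.2 tcp [0.432  0.1193 0.0665] yawY 58.69 row [0.06 0.07 2.54] [ 0.01  0.01 -0.  ]
```

View pics/g1.png

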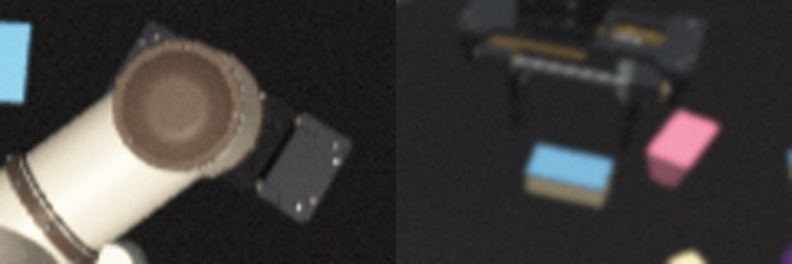

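The fingers (at (517,110) and (628,130) in the right half) straddle the blue-topped bar, and the pink one is clear. Descending and gripping.

Emit:
play_rows([
  [0.03, 0.06, 1.2, 0, 0, 0, 84],
  [0.03, 0.06, 2.0, 0, 0, 0, 84],
  [0.03, 0.06, 2.5, 0, 0, 0, 84],
  [0.03, 0.06, 2.5, 0, 0, 0, 84],
  [0.03, 0.06, 2.5, 0, 0, 0, 60],
  [0.03, 0.06, 2.5, 0, 0, 0, 60],
  [0.03, 0.06, 2.5, 0, 0, 0, 60],
  [0.03, 0.06, 2.5, 0, 0, 0, 60],
  [0.03, 0.06, 2.5, 0, 0, 0, 60],
])

```text
time_s: 4.2
tcp_pos: [0.4323, 0.1215, 0.0042]
ee_rot: [[-0.855, 0.519, 0.002], [0.519, 0.855, 0.001], [-0.001, 0.002, -1.0]]
wrist_force: [-0.4, -1.2, 7.0]
gripper_width: 0.776
```

```bash
python3 mv.py .5805 -.1498 .12 32
```

```text
t 4.2 tcp [0.4323 0.1215 0.0042] yawY 58.71 row [-10.71  -6.19  -4.63] [0.02 0.01 5.34]
```

Emit:
play_rows([
  [0, 0, -1.5, 0, 0, 0, 60],
  [0, 0, -3, 0, 0, 0, 60],
  [-2, -1.2, -4.6, 0, 0, 1, 60],
  [-10.7, -6.2, -4.6, 0, 0, 5.34, 60],
  [-10.7, -6.2, -4.6, 0, 0, 5.34, 60],
  [-10.7, -6.2, -4.6, 0, 0, 5.34, 60],
  [-10.7, -6.2, -4.6, 0, 0, 5.34, 60],
  [-10.7, -6.2, -4.6, 0, 0, 5.34, 60],
  [-10.7, -6.2, -4.6, 0, 0, 5.34, 60],
  [-10.7, -6.2, -4.6, 0, 0, 5.34, 60],
  [-10.7, -6.2, -4.6, 0, 0, 5.34, 60],
])

```text
time_s: 5.3
tcp_pos: [0.5788, -0.1503, 0.1175]
ee_rot: [[-0.529, 0.849, -0.001], [0.849, 0.529, 0.001], [0.001, -0.001, -1.0]]
wrist_force: [-0.4, 0.7, 0.3]
gripper_width: 0.776
```

```bash
python3 mv.py .5805 -.1498 .12 32; python3 - <<'E'
from h import *
import pickle
D={n:cap(n) for n in('scene','top')}; pickle.dump(D,open('d1.pkl','wb'))
a=D['top']['pixels'][150:250,290:410];b=D['scene']['pixels'][150:250,220:340]
cv2.imwrite('pics/g2.png',np.hstack([cv2.resize(x,None,fx=3.3,fy=3.3,interpolation=cv2.INTER_CUBIC)[:,:,::-1] for x in(a,b)]))
E
```

```text
t 5.3 tcp [ 0.5788 -0.1503  0.1175] yawY 31.93 row [-0.02  0.07 -0.1 ] [-0.01 -0.01 -0.01]
```

View pics/g2.png

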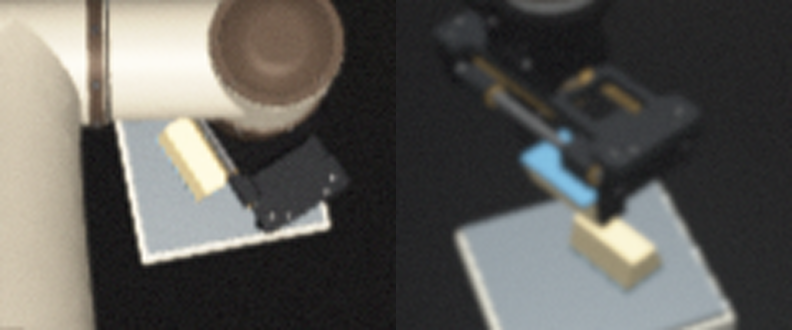

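```bash
python3 mv.py .5827 -.1532 .0297 32
```

```text
t 5.4 tcp [ 0.5789 -0.1493  0.118 ] yawY 32.05 row [-0.22  0.05  3.53] [-0.01 -0.01  0.01]
```

Emit:
play_rows([
  [-0.22, 0.05, 0, 0, 0, 0, 60],
  [-0.22, 0.05, 1.2, 0, 0, 0, 60],
  [-0.22, 0.05, 2.2, 0, 0, 0, 60],
  [-0.22, 0.05, 3.0, 0, 0, 0, 60],
  [-0.22, 0.05, 3.3, 0, 0, 0, 60],
  [-0.22, 0.05, 3.53, 0, 0, 0, 60],
  [-0.22, 0.05, 3.53, 0, 0, 0, 60],
  [-0.22, 0.05, 3.53, 0, 0, 0, 60],
])

```text
time_s: 6.2
tcp_pos: [0.5844, -0.1542, 0.0308]
ee_rot: [[-0.53, 0.848, 0.002], [0.848, 0.53, -0.0], [-0.001, 0.002, -1.0]]
wrist_force: [-0.1, -0.6, 0.1]
gripper_width: 0.771
```

```bash
python3 mv.py .5827 -.1532 .0297 32; python3 -c "
from h import *;s=r.sense();print(s['wrist_force'],s['moment'])"
```

```text
t 6.2 tcp [ 0.5844 -0.1542  0.0308] yawY 32.02 row [ 0.07 -0.04  0.05] [0.02 0.01 0.  ]
[-0.06622895 -0.56840929  0.10671579] [-0.07946089  0.01060626  0.04437915]
```

Emit:
play_rows([
  [0, 0, 0.05, 0, 0, 0, 60],
  [0, 0, 0.05, 0, 0, 0, 84],
  [0, 0, 0.05, 0, 0, 0, 84],
  [0, 0, 0.05, 0, 0, 0, 84],
])

```text
time_s: 6.6
tcp_pos: [0.5838, -0.1543, 0.0289]
ee_rot: [[-0.53, 0.848, 0.001], [0.848, 0.53, -0.0], [-0.0, 0.0, -1.0]]
wrist_force: [0.7, -0.6, -0.9]
gripper_width: 0.935
```

```bash
python3 mv.py .5827 -.1532 .0297 32; python3 -c "
from h import *;s=r.sense();print(s['wrist_force'],s['gripper_width']*87)"; python3 mv.py .46 -.05 .16 102
```

```text
t 6.6 tcp [ 0.5838 -0.1543  0.0289] yawY 31.99 row [ 0.06 -0.01 -0.03] [ 0.01  0.   -0.  ]
[ 0.72089401 -0.62124219 -0.87070377] 81.31822339820708
t 6.6 tcp [ 0.5838 -0.1543  0.0289] yawY 31.99 row [ 6.16 -1.98 -5.25] [  0.     0.01 -14.  ]
```

Emit:
play_rows([
  [0, 0, -1.2, 0, 0, 0, 84],
  [0, 0, -2.8, 0, 0, 0, 84],
  [2, 1, -4.4, 0, 0, -2, 84],
  [10, 6, -4.5, 0, 0, -20, 84],
  [10, 6, -4.5, 0, 0, -20, 84],
  [10, 6, -4.5, 0, 0, -20, 84],
  [10, 6, -4.5, 0, 0, -20, 84],
  [10, 6, -4.5, 0, 0, -20, 84],
  [10, 6, -4.5, 0, 0, -20, 84],
  [10, 6, -4.5, 0, 0, -20, 84],
  [10, 6, -4.5, 0, 0, -20, 84],
])

```text
time_s: 7.7
tcp_pos: [0.5782, 0.1381, 0.1411]
ee_rot: [[-0.941, -0.338, 0.0], [-0.338, 0.941, 0.0], [-0.0, 0.0, -1.0]]
wrist_force: [0.1, -0.5, 0.5]
gripper_width: 0.966
```

```bash
python3 mv.py .5925 .185 .1 192.4; python3 - <<'E'
from h import *
import pickle
D={n:cap(n) for n in('scene','top')}; pickle.dump(D,open('d2.pkl','wb'))
a=D['top']['pixels'][150:250,290:410];b=D['scene']['pixels'][180:280,220:340]
cv2.imwrite('pics/g3.png',np.hstack([cv2.resize(x,None,fx=3.3,fy=3.3,interpolation=cv2.INTER_CUBIC)[:,:,::-1] for x in(a,b)]))
E
```

```text
t 7.7 tcp [0.5782 0.1381 0.1411] yawY 109.78 row [-1.17  1.57  1.64] [  0.     0.   -16.52]
```

View pics/g3.png

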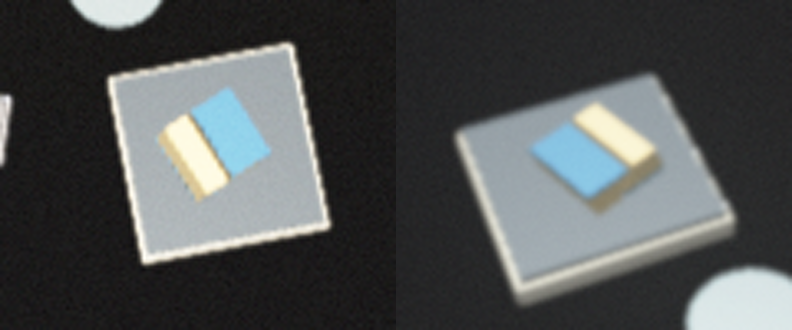

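```bash
cat > multi.py <<'E'
from ov import *
def fitm(c,poses,ups,sig,free=None,h=26,excl=None):
    poses=[np.array(p,float) for p in poses]; free=free if free is not None else list(range(len(poses)))
    p=proj(c,[np.mean([q[:3] for q in poses],0)])[0]
    win=(int(p[0])-h,int(p[1])-h,int(p[0])+h,int(p[1])+h)
    A,_,_,_=resid(c,poses,ups,win,sig)
    m=cv2.dilate(((1-A[:,0]).reshape(2*h,2*h)>0.02).astype(np.uint8),np.ones((5,5),np.uint8))>0
    if excl is not None: m&=~excl[win[1]:win[3],win[0]:win[2]]
    mask=m.ravel(); sc=np.tile([.002,.002,.04],len(free))
    def mk(v):
        q=[x.copy() for x in poses]
        for j,i in enumerate(free): q[i][[0,1,3]]+=(v*sc)[3*j:3*j+3]
        return q
    f=lambda v:cost(c,mk(v),ups,win,sig,mask)
    v=np.zeros(3*len(free))
    o=minimize(f,v,method='Powell',options=dict(xtol=.02,ftol=1e-4,maxiter=12))
    return mk(o.x),o.fun
def rel(a,b):
    y=a[3]; d=b[:2]-a[:2]; u=np.array([np.cos(y),np.sin(y)]);n=np.array([-np.sin(y),np.cos(y)])
    return (d@u*1000).round(2),(d@n*1000).round(2),np.rad2deg(b[3]-a[3]).round(2)
E
cat > run2.py <<'E'
from multi import *
D=pickle.load(open('d2.pkl','rb'));d=np.deg2rad;T=[]
F=[.5642,-.1235,.039,d(32)];S=[.583,-.153,.039,d(32)]
for n in('top','scene'):
    c=D[n];best=None
    for order in(0,1):
      for sig in((.5,.8) if n=='top' else (.8,1.1)):
        if order==0: q,e=fitm(c,[F,S],[0,1],sig)
        else: q,e=fitm(c,[S,F],[1,0],sig); q=q[::-1]
        if best is None or e<best[1]: best=(q,e,order,sig)
    q=best[0]
    print(n,[np.r_[x[:3]*1000,np.rad2deg(x[3])].round(1) for x in q],best[1:],'rel',rel(*q),flush=True)
    T.append(np.hstack([overlay(c,q[0],0,24,8),overlay(c,q[1],1,24,8)]))
cv2.imwrite('pics/ov2.png',cv2.resize(np.vstack(T),None,fx=.75,fy=.75,interpolation=cv2.INTER_AREA))
E
time python3 run2.py
```

```text
top [array([ 565.5, -122.9,   39. ,   31.6]), array([ 585. , -153.2,   39. ,   32.2])] (np.float64(17.841910502323614), 1, 0.5) rel (np.float64(0.76), np.float64(-36.05), np.float64(0.55))
scene [array([ 563. , -123.9,   39. ,   31.9]), array([ 582.4, -154.9,   39. ,   32. ])] (np.float64(15.412636766772557), 0, 0.8) rel (np.float64(0.15), np.float64(-36.53), np.float64(0.09))
real	1m0.520s
user	0m57.720s
sys	0m1.912s
```

View pics/ov2.png

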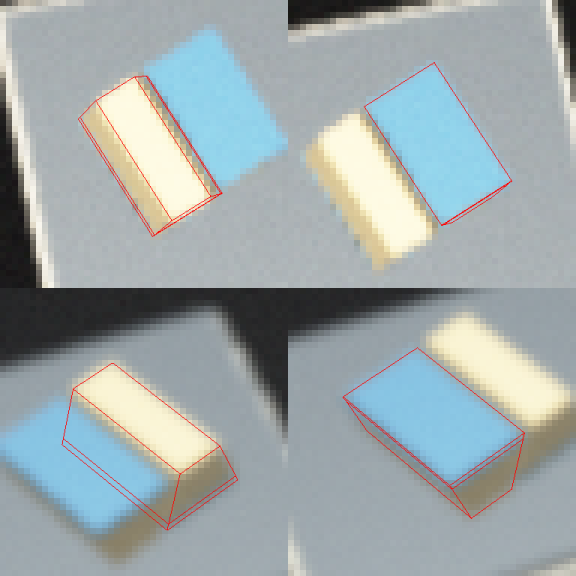

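Both views agree: A sits 36.2 mm off the first where 31 is wanted, with ends within 0.5 mm. The camera mean and the robot agree within 0.5 mm. I regrip A and slide it about 4.9 mm closer.

```bash
python3 mv.py .5840 -.1541 .1 212
```

```text
t 7.8 tcp [0.5783 0.1375 0.1412] yawY 109.35 row [  3.65 -11.08   1.65] [ -0.     0.   -20.53]
```

Emit:
play_rows([
  [3.65, -11.08, 1.65, 0, 0, -20.53, 84],
  [3.65, -11.08, 1.65, 0, 0, -20.53, 84],
  [3.65, -11.08, 1.65, 0, 0, -20.53, 84],
  [3.65, -11.08, 1.65, 0, 0, -20.53, 84],
  [3.65, -11.08, 1.65, 0, 0, -20.53, 84],
  [3.65, -11.08, 1.65, 0, 0, -20.53, 84],
  [3.65, -11.08, 1.65, 0, 0, -20.53, 84],
  [3.65, -11.08, 1.65, 0, 0, -20.53, 84],
  [3.65, -11.08, 1.65, 0, 0, -20.53, 84],
  [3.65, -11.08, 1.65, 0, 0, -20.53, 84],
  [3.65, -11.08, 1.65, 0, 0, -20.53, 84],
  [3.65, -11.08, 1.65, 0, 0, -20.53, 84],
])

```text
time_s: 9.0
tcp_pos: [0.5839, -0.1547, 0.0999]
ee_rot: [[0.492, -0.871, 0.0], [-0.871, -0.492, -0.0], [0.0, -0.0, -1.0]]
wrist_force: [-0.2, 0.2, -0.3]
gripper_width: 0.967
```

```bash
python3 mv.py .5840 -.1541 .0295 212
```

```text
t 9.0 tcp [ 0.5839 -0.1547  0.0999] yawY -150.55 row [-0.02 -0.02  2.82] [-0.   -0.   -0.51]
```

Emit:
play_rows([
  [0, 0, 0.5, 0, 0, -0.51, 84],
  [0, 0, 1.4, 0, 0, -0.51, 84],
  [0, 0, 2.3, 0, 0, -0.51, 84],
  [0, 0, 2.8, 0, 0, -0.51, 84],
  [0, 0, 2.8, 0, 0, -0.51, 84],
])

```text
time_s: 9.5
tcp_pos: [0.5826, -0.1545, 0.028]
ee_rot: [[0.526, -0.85, -0.004], [-0.85, -0.526, 0.0], [-0.002, 0.003, -1.0]]
wrist_force: [0.7, 0.1, -0.2]
gripper_width: 0.968
```

```bash
python3 mv.py .5840 -.1541 .0295 212
```

```text
t 9.5 tcp [ 0.5826 -0.1545  0.028 ] yawY -148.24 row [ 0.02 -0.06 -0.06] [ 0.04  0.03 -0.05]
```

Emit:
play_rows([
  [0, 0, -0.05, 0, 0, 0, 84],
  [0, 0, -0.05, 0, 0, 0, 60],
  [0, 0, -0.05, 0, 0, 0, 60],
  [0, 0, -0.05, 0, 0, 0, 60],
  [0, 0, -0.05, 0, 0, 0, 60],
  [0, 0, -0.05, 0, 0, 0, 60],
])

```text
time_s: 10.1
tcp_pos: [0.5845, -0.1544, 0.032]
ee_rot: [[0.529, -0.849, 0.001], [-0.849, -0.529, -0.0], [0.001, -0.001, -1.0]]
wrist_force: [-1.4, 0.1, 4.0]
gripper_width: 0.776
```

```bash
python3 - <<'E'
from h import *
np.set_printoptions(precision=4,suppress=True)
for i in range(6): cap('top');s=r.sense();print(s['tcp_pos'],np.rad2deg(np.arctan2(s['ee_rot'][1,1],s['ee_rot'][0,1])).round(2),s['wrist_force'],s['time_s'])
E
```

```text
[ 0.5845 -0.1544  0.0319] -148.09 [-1.0754  1.2806  4.8176] 10.15
[ 0.5845 -0.1544  0.0319] -148.09 [-0.1649  0.7749  5.4116] 10.2
[ 0.5845 -0.1544  0.0319] -148.09 [-1.595   1.3476  5.5809] 10.25
[ 0.5845 -0.1544  0.0319] -148.09 [-2.8792  0.6317  6.1204] 10.3
[ 0.5845 -0.1544  0.0319] -148.09 [-1.4956  0.8186  5.0778] 10.35
[ 0.5844 -0.1544  0.0319] -148.09 [-1.4212  0.629   6.9227] 10.4
```

Emit:
play_rows([
  [-0.05, 0.02, -0.02, 0, 0, 0, 60],
  [-0.12, 0.035, -0.02, 0, 0, 0, 60],
  [-0.19, 0.035, -0.02, 0, 0, 0, 60],
  [-0.195, 0.035, -0.02, 0, 0, 0, 60],
  [-0.195, 0.035, -0.02, 0, 0, 0, 60],
  [-0.195, 0.035, -0.02, 0, 0, 0, 60],
])

```text
time_s: 11.0
tcp_pos: [0.5813, -0.1508, 0.0319]
ee_rot: [[0.529, -0.849, 0.001], [-0.849, -0.529, -0.0], [0.001, -0.001, -1.0]]
wrist_force: [1.4, -2.3, 4.3]
gripper_width: 0.773
```

```bash
python3 mv.py .5840 -.1541 .0295 212;  python3 -c "
from h import *;s=r.sense();print(s['wrist_force'],s['gripper_width']*87)"
```

```text
t 11.0 tcp [ 0.5813 -0.1508  0.0319] yawY -148.09 row [ 0.17 -0.02  0.1 ] [-0.01 -0.01 -0.02]
[ 1.39254201 -2.31067424  4.32289475] 67.28931016390725
```

Emit:
play_rows([
  [0, 0, 0, 0, 0, 0, 84],
  [0, 0, 0, 0, 0, 0, 84],
  [0, 0, 0, 0, 0, 0, 84],
  [0, 0, -1.2, 0, 0, 0, 84],
  [0, 0, -2.8, 0, 0, 0, 84],
  [0, 0, -3.5, 0, 0, 0, 84],
])

```text
time_s: 11.6
tcp_pos: [0.5819, -0.1508, 0.122]
ee_rot: [[0.529, -0.849, 0.004], [-0.849, -0.529, -0.001], [0.002, -0.003, -1.0]]
wrist_force: [0.9, 0.1, 0.6]
gripper_width: 0.963
```

```bash
python3 mv.py .5925 .185 .1 192.4
```

```text
t 11.6 tcp [ 0.5819 -0.1508  0.122 ] yawY -148.07 row [-11.18  -7.46   0.87] [-0.04 -0.02  3.91]
```

Emit:
play_rows([
  [-11.18, -7.46, 0.5, 0, 0, 3.91, 84],
  [-11.18, -7.46, 0.5, 0, 0, 3.91, 84],
  [-11.18, -7.46, 0.5, 0, 0, 3.91, 84],
  [-11.18, -7.46, 0.5, 0, 0, 3.91, 84],
  [-11.18, -7.46, 0.5, 0, 0, 3.91, 84],
  [-11.18, -7.46, 0.5, 0, 0, 3.91, 84],
  [-11.18, -7.46, 0.5, 0, 0, 3.91, 84],
  [-11.18, -7.46, 0.87, 0, 0, 3.91, 84],
  [-11.18, -7.46, 0.87, 0, 0, 3.91, 84],
  [-11.18, -7.46, 0.87, 0, 0, 3.91, 84],
])

```text
time_s: 12.6
tcp_pos: [0.5905, 0.184, 0.0965]
ee_rot: [[0.213, -0.977, -0.002], [-0.977, -0.213, -0.001], [0.001, 0.003, -1.0]]
wrist_force: [0.3, 0.9, 0.2]
gripper_width: 0.965
```

```bash
sed "s/d2.pkl/d3.pkl/;s/ov2/ov3/;s/S=\[.583,-.153/S=[.581,-.1495/" run2.py > run3.py; python3 - <<'E'
from h import *
import pickle
D={n:cap(n) for n in('scene','top')}; pickle.dump(D,open('d3.pkl','wb'))
a=D['top']['pixels'][150:250,290:410];b=D['scene']['pixels'][170:270,330:450]
cv2.imwrite('pics/g4.png',np.hstack([cv2.resize(x,None,fx=3.3,fy=3.3,interpolation=cv2.INTER_CUBIC)[:,:,::-1] for x in(a,b)]))
E
python3 mv.py .5925 .185 .004 192.4;python3 run3.py
```

```text
t 12.7 tcp [0.5913 0.1837 0.0974] yawY -167.76 row [-0.04 -0.06  3.74] [ 0.01 -0.   -0.03]
top [array([ 564.9, -122.8,   39. ,   32. ]), array([ 582.1, -149.6,   39. ,   32. ])] (np.float64(14.75664185036625), 0, 0.5) rel (np.float64(0.35), np.float64(-31.8), np.float64(0.01))
scene [array([ 562.3, -123.5,   39. ,   31.5]), array([ 580.1, -151.2,   39. ,   32.2])] (np.float64(12.61825263852148), 0, 0.8) rel (np.float64(0.75), np.float64(-32.95), np.float64(0.71))
```

View pics/g4.png

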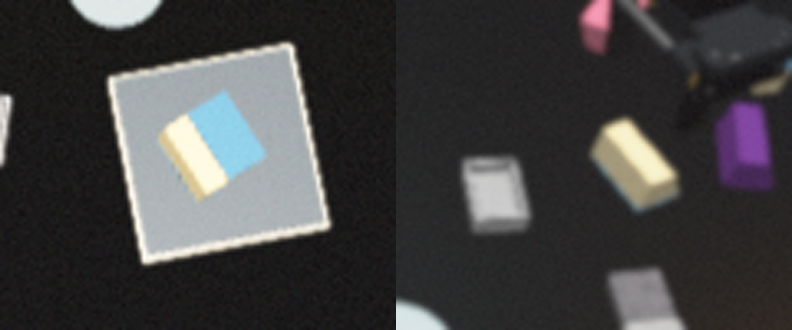

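View pics/ov3.png

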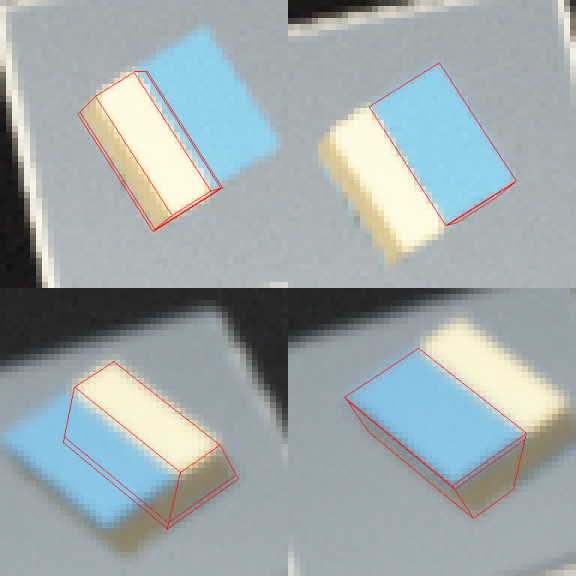

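The images show the pair nested with no visible gap. The fits put the spacing at 31.5–32.9 mm, ends within 0.8 mm, yaw within 0.7°, and the first essentially unmoved. In the right crop the broad-down cream bar at (635,165) is clear of purple (745,145). Now I descend on it.

Emit:
play_rows([
  [-0.04, -0.05, 1.4, 0, 0, 0, 84],
  [-0.04, -0.05, 2.8, 0, 0, 0, 84],
  [-0.04, -0.05, 3.6, 0, 0, 0, 84],
  [-0.04, -0.05, 3.7, 0, 0, 0, 84],
  [-0.04, -0.05, 3.7, 0, 0, 0, 84],
  [-0.04, -0.05, 3.7, 0, 0, 0, 84],
])

```text
time_s: 13.3
tcp_pos: [0.5936, 0.1864, 0.0066]
ee_rot: [[0.213, -0.977, 0.003], [-0.977, -0.213, 0.001], [-0.001, -0.003, -1.0]]
wrist_force: [0.2, 0.3, -0.5]
gripper_width: 0.965
```

```bash
python3 mv.py .5925 .185 .004 192.4; python3 - <<'E'
from h import *
a=cap('top')['pixels'][150:250,180:300];b=cap('scene')['pixels'][170:270,330:450]
cv2.imwrite('pics/g5.png',np.hstack([cv2.resize(x,None,fx=3.3,fy=3.3,interpolation=cv2.INTER_CUBIC)[:,:,::-1] for x in(a,b)]))
E
```

```text
t 13.3 tcp [0.5936 0.1864 0.0066] yawY -167.68 row [0.05 0.06 0.1 ] [-0.03  0.01 -0.02]
```

View pics/g5.png

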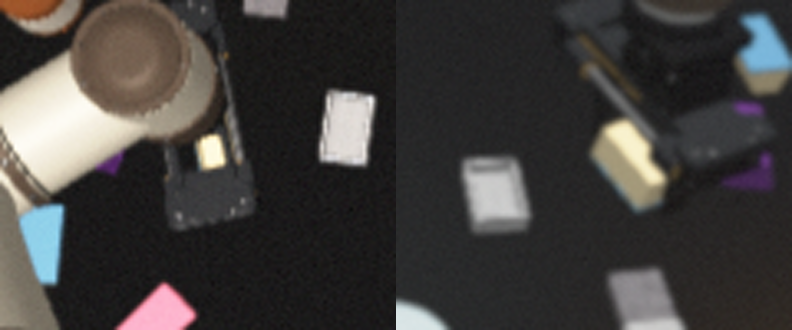

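Emit:
play_rows([
  [0.02, 0.02, 0.08, 0, 0, 0, 84],
  [0.02, 0.02, 0.08, 0, 0, 0, 60],
  [0.02, 0.02, 0.08, 0, 0, 0, 60],
  [0.02, 0.02, 0.08, 0, 0, 0, 60],
  [0.02, 0.02, 0.08, 0, 0, 0, 60],
  [0.02, 0.02, 0.08, 0, 0, 0, 60],
  [0.02, 0.02, 0.08, 0, 0, 0, 60],
])

```text
time_s: 14.1
tcp_pos: [0.592, 0.1859, 0.0029]
ee_rot: [[0.214, -0.977, 0.0], [-0.977, -0.214, 0.0], [-0.0, -0.0, -1.0]]
wrist_force: [0.0, 0.6, 0.9]
gripper_width: 0.774
```

```bash
python3 - <<'E'
import numpy as np
F=np.array([.5640,-.1234]); S=np.array([.5813,-.1508]) # S robot frame at release
S2=np.array([.5811,-.1504]) # cam mean
a=np.deg2rad(32);u=np.array([np.cos(a),np.sin(a)]);n=np.array([-np.sin(a),np.cos(a)])
F=np.array([.5636,-.12315])
m=(F+S2)/2; print('mid',m,(S2-F)@u,(S2-F)@n)
for s in(1,-1): print(s, m+u*.0155*s)
E
python3 mv.py .573 -.136 .15 122
```

```text
mid [ 0.57235  -0.136775] 0.00040054173238258185 -0.03238289774434368
1 [ 0.58549475 -0.12856125]
-1 [ 0.55920525 -0.14498875]
t 14.1 tcp [0.592  0.1859 0.0029] yawY -167.65 row [12.41  3.5  -5.88] [-0.    0.   14.07]
```

```bash
python3 mv.py .5861 -.1282 .12 122
```

```text
t 14.1 tcp [0.592  0.1859 0.0029] yawY -167.65 row [12.22  2.92 -4.68] [-0.    0.   14.07]
```

Emit:
play_rows([
  [0, 0, -1.5, 0, 0, 0, 60],
  [0, 0, -3.2, 0, 0, 0, 60],
  [2, 0.5, -4.7, 0, 0, 2, 60],
  [12.22, 2.92, -4.7, 0, 0, 14.07, 60],
  [12.22, 2.92, -4.7, 0, 0, 14.07, 60],
  [12.22, 2.92, -4.7, 0, 0, 14.07, 60],
  [12.22, 2.92, -4.7, 0, 0, 14.07, 60],
  [12.22, 2.92, -4.7, 0, 0, 14.07, 60],
  [12.22, 2.92, -4.7, 0, 0, 14.07, 60],
  [12.22, 2.92, -4.7, 0, 0, 14.07, 60],
  [12.22, 2.92, -4.7, 0, 0, 14.07, 60],
  [12.22, 2.92, -4.7, 0, 0, 14.07, 60],
])

```text
time_s: 15.3
tcp_pos: [0.5858, -0.1281, 0.1201]
ee_rot: [[-0.847, -0.532, -0.0], [-0.532, 0.847, 0.0], [0.0, 0.0, -1.0]]
wrist_force: [0.9, -0.1, -0.0]
gripper_width: 0.777
```

```bash
python3 mv.py .5861 -.1282 .07 122
```

```text
t 15.3 tcp [ 0.5858 -0.1281  0.1201] yawY 122.13 row [-0.01 -0.01  2.  ] [ 0.   -0.    0.03]
```

Emit:
play_rows([
  [-0.01, 0, 0.8, 0, 0, 0.03, 60],
  [-0.01, 0, 1.6, 0, 0, 0.03, 60],
  [-0.01, 0, 2.1, 0, 0, 0.03, 60],
  [-0.01, 0, 2.3, 0, 0, 0.03, 60],
  [-0.01, 0, 2.3, 0, 0, 0.03, 60],
  [-0.01, 0, 2.3, 0, 0, 0.03, 60],
  [-0.01, 0, 2.3, 0, 0, 0.03, 60],
])

```text
time_s: 16.0
tcp_pos: [0.5869, -0.1281, 0.0638]
ee_rot: [[-0.849, -0.528, 0.002], [-0.528, 0.849, -0.0], [-0.002, -0.001, -1.0]]
wrist_force: [-0.6, 0.1, -1.1]
gripper_width: 0.772
```

```bash
python3 mv.py .5861 -.1282 .0565 122;  python3 - <<'E'
from h import *
b=cap('scene')['pixels'][170:270,220:340]
s=r.sense();print(s['wrist_force'],s['tcp_pos'])
cv2.imwrite('pics/g6.png',np.hstack([cv2.resize(x,None,fx=5,fy=5,interpolation=cv2.INTER_CUBIC)[:,:,::-1] for x in(b,)]))
E
```

```text
t 16.0 tcp [ 0.5869 -0.1281  0.0638] yawY 121.88 row [0.03 0.01 0.29] [-0.01  0.02 -0.02]
[-0.84806394  0.38947175 -0.12692379] [ 0.58680475 -0.12808619  0.06376344]
```

View pics/g6.png

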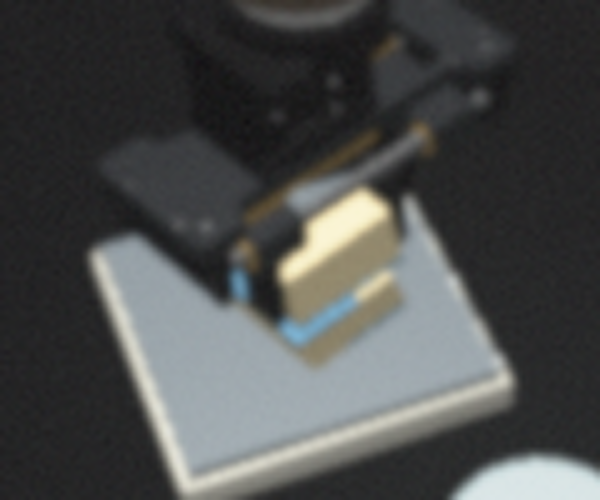

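The held bar hovers just above the pair, crosswise and square with it in the picture. Lowering.

Emit:
play_rows([
  [0.02, 0.0, 0.12, 0, 0, -0.02, 60],
  [0.02, 0.0, 0.22, 0, 0, -0.02, 60],
  [0.02, 0.0, 0.29, 0, 0, -0.02, 60],
  [0.02, 0.0, 0.29, 0, 0, -0.02, 60],
  [0.02, 0.0, 0.29, 0, 0, -0.02, 60],
])

```text
time_s: 16.55
tcp_pos: [0.5857, -0.1284, 0.0559]
ee_rot: [[-0.848, -0.529, 0.0], [-0.529, 0.848, -0.0], [0.0, -0.0, -1.0]]
wrist_force: [-1.8, 0.4, 3.4]
gripper_width: 0.773
```

Emit:
play_rows([
  [0, 0, 0, 0, 0, 0, 84],
  [0, 0, 0, 0, 0, 0, 84],
  [0, 0, 0, 0, 0, 0, 84],
  [0, 0, -1, 0, 0, 0, 84],
  [0, 0, -2.5, 0, 0, 0, 84],
  [0, 0, -3, 0, 0, 0, 84],
])

```text
time_s: 17.15
tcp_pos: [0.588, -0.1286, 0.1343]
ee_rot: [[-0.848, -0.53, 0.007], [-0.53, 0.848, -0.001], [-0.005, -0.004, -1.0]]
wrist_force: [0.2, 0.4, 0.7]
gripper_width: 0.961
```

```bash
python3 mv.py .4906 .3367 .1 176.5
```

```text
t 17.15 tcp [ 0.588  -0.1286  0.1343] yawY 122.0 row [-6.55 17.86  1.33] [ -0.07   0.03 -10.9 ]
```

Emit:
play_rows([
  [-6.55, 17.86, 0.3, 0, 0, -10.9, 84],
  [-6.55, 17.86, 0.3, 0, 0, -10.9, 84],
  [-6.55, 17.86, 0.3, 0, 0, -10.9, 84],
  [-6.55, 17.86, 0.3, 0, 0, -10.9, 84],
  [-6.55, 17.86, 0.3, 0, 0, -10.9, 84],
  [-6.55, 17.86, 0.3, 0, 0, -10.9, 84],
  [-6.55, 17.86, 0.3, 0, 0, -10.9, 84],
  [-6.55, 17.86, 0.3, 0, 0, -10.9, 84],
  [-6.55, 17.86, 1.3, 0, 0, -10.9, 84],
  [-6.55, 17.86, 1.3, 0, 0, -10.9, 84],
  [-6.55, 17.86, 1.3, 0, 0, -10.9, 84],
  [-6.55, 17.86, 1.3, 0, 0, -10.9, 84],
])

```text
time_s: 18.35
tcp_pos: [0.4879, 0.3372, 0.0972]
ee_rot: [[-0.061, -0.998, -0.001], [-0.998, 0.061, -0.001], [0.001, 0.001, -1.0]]
wrist_force: [0.4, -1.4, -0.3]
gripper_width: 0.967
```

```bash
python3 - <<'E'
from h import *
import pickle
D={n:cap(n) for n in('scene','top')}; pickle.dump(D,open('d4.pkl','wb'))
a=D['top']['pixels'][150:250,290:410];b=D['scene']['pixels'][180:280,220:340]
cv2.imwrite('pics/g7.png',np.hstack([cv2.resize(x,None,fx=3.3,fy=3.3,interpolation=cv2.INTER_CUBIC)[:,:,::-1] for x in(a,b)]))
E
python3 mv.py .4906 .3367 .004 176.5
cat > run4.py <<'E'
from multi import *
import sys
D=pickle.load(open('d4.pkl','rb'));d=np.deg2rad;T=[]
B={'top':([.5652,-.1229,.039,d(31.9)],[.5821,-.1496,.039,d(32)]),'scene':([.5626,-.1237,.039,d(31.8)],[.5801,-.1512,.039,d(32.1)])}
for n in('top','scene'):
    c=D[n];best=None; off=np.mean([x[:2] for x in B[n]],0)-[.57235,-.13678]
    W=[.5857+off[0],-.1284+off[1],.067,d(122)]
    for sig in((.5,.8) if n=='top' else (.8,1.1)):
        q,e=fitm(c,[*B[n],W],[0,1,0],sig)
        if best is None or e<best[1]: best=(q,e,sig)
    q=best[0]
    print(n,[np.r_[x[:3]*1000,np.rad2deg(x[3])].round(1) for x in q],best[1:])
    mid=np.mean([q[0],q[1]],0); print('pair rel',rel(q[0],q[1]),'pair mid',mid[:2],'down rel mid',rel(mid,q[2]),flush=True)
    T.append(np.hstack([overlay(c,q[i],(0,1,0)[i],20,6) for i in range(3)]))
cv2.imwrite('pics/ov4.png',np.vstack(T))
E
python3 run4.py
```

```text
t 18.45 tcp [0.4886 0.3363 0.0982] yawY 176.39 row [-0.02 -0.08  3.77] [ 0.   -0.   -0.02]
top [array([ 564.7, -122.9,   39. ,   31.7]), array([ 581.6, -149.9,   39. ,   32.1]), array([ 585.8, -128.6,   67. ,  122.6])] (np.float64(22.747189280298514), 0.5)
pair rel (np.float64(0.16), np.float64(-31.94), np.float64(0.39)) pair mid [ 0.57315312 -0.13639828] down rel mid (np.float64(14.89), np.float64(-0.07), np.float64(90.69))
scene [array([ 561.9, -124. ,   39. ,   31.5]), array([ 579.2, -151.1,   39. ,   33.1]), array([ 583.6, -130.3,   67. ,  122.8])] (np.float64(21.95469380045594), 0.8)
pair rel (np.float64(0.56), np.float64(-32.16), np.float64(1.51)) pair mid [ 0.5705632 -0.1375288] down rel mid (np.float64(14.87), np.float64(-0.85), np.float64(90.47))
```

View pics/g7.png

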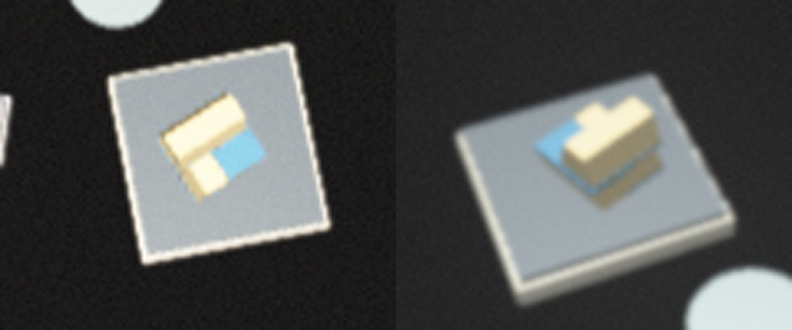

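View pics/ov4.png

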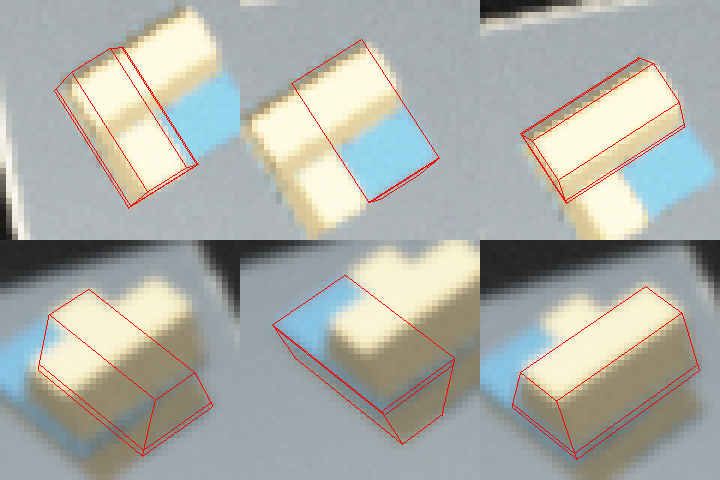

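The broad-down bar sits 14.9 mm from the pair's mid, within 1 mm across and 0.6° of square; the pictures show it flat. Now I pick up the last broad-up bar.

Emit:
play_rows([
  [0, -0.06, 1.4, 0, 0, 0, 84],
  [0, -0.06, 2.8, 0, 0, 0, 84],
  [0, -0.06, 3.6, 0, 0, 0, 84],
  [0, -0.06, 3.75, 0, 0, 0, 84],
  [0, -0.06, 3.75, 0, 0, 0, 84],
  [0, -0.06, 3.75, 0, 0, 0, 84],
])

```text
time_s: 19.05
tcp_pos: [0.4911, 0.3374, 0.006]
ee_rot: [[-0.062, -0.998, 0.002], [-0.998, 0.062, 0.002], [-0.002, -0.002, -1.0]]
wrist_force: [-0.2, -0.1, -0.2]
gripper_width: 0.971
```

```bash
python3 mv.py .4906 .3367 .004 176.5; python3 - <<'E'
from h import *
b=cap('scene')['pixels'][150:230,380:500]
s=r.sense();print(s['wrist_force'],s['tcp_pos'])
cv2.imwrite('pics/g8.png',cv2.resize(b,None,fx=4,fy=4,interpolation=cv2.INTER_CUBIC)[:,:,::-1])
E
```

```text
t 19.05 tcp [0.4911 0.3374 0.006 ] yawY 176.42 row [0.03 0.02 0.08] [-0.02  0.03 -0.02]
[-0.6180821   0.42469257  0.63871715] [0.49105969 0.33759737 0.00610811]
```

View pics/g8.png

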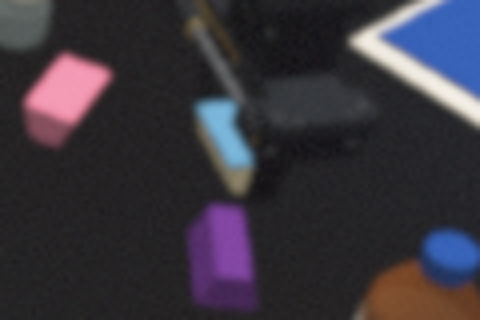

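Emit:
play_rows([
  [0.02, 0.01, 0.06, 0, 0, 0, 84],
  [0.02, 0.01, 0.06, 0, 0, 0, 84],
  [0.02, 0.01, 0.06, 0, 0, 0, 60],
  [0.02, 0.01, 0.06, 0, 0, 0, 60],
  [0.02, 0.01, 0.06, 0, 0, 0, 60],
  [0.02, 0.01, 0.06, 0, 0, 0, 60],
  [0.02, 0.01, 0.06, 0, 0, 0, 60],
])

```text
time_s: 19.8
tcp_pos: [0.4897, 0.3367, 0.0029]
ee_rot: [[-0.062, -0.998, 0.0], [-0.998, 0.062, 0.0], [-0.0, -0.0, -1.0]]
wrist_force: [0.1, 0.7, 2.1]
gripper_width: 0.771
```

```bash
python3 - <<'E'
import numpy as np
a=np.deg2rad(32.3);u=np.array([np.cos(a),np.sin(a)])
D=(np.array([.5858,-.1286])+np.array([.5836,-.1303]))/2
print(D, D-u*.0325)
n=np.array([-u[1],u[0]])
print(D-u*.0325+n*.0003)
E
python3 mv.py .5574 -.1468 .15 122.4
```

```text
[ 0.5847  -0.12945] [ 0.55722899 -0.14681645]
[ 0.55706868 -0.14656287]
t 19.8 tcp [0.4897 0.3367 0.0029] yawY 176.46 row [19.13 -3.9  -5.88] [-0.    0.   10.81]
```

Emit:
play_rows([
  [0, 0, -1.5, 0, 0, 0, 60],
  [0, 0, -3.2, 0, 0, 0, 60],
  [2, -0.4, -5, 0, 0, 1, 60],
  [19.13, -3.9, -5.9, 0, 0, 10.8, 60],
  [19.13, -3.9, -5.9, 0, 0, 10.8, 60],
  [19.13, -3.9, -5.9, 0, 0, 10.8, 60],
  [19.13, -3.9, -5.9, 0, 0, 10.8, 60],
  [19.13, -3.9, -5.9, 0, 0, 10.8, 60],
  [19.13, -3.9, -5.9, 0, 0, 10.8, 60],
  [19.13, -3.9, -5.9, 0, 0, 10.8, 60],
  [19.13, -3.9, -5.9, 0, 0, 10.8, 60],
  [19.13, -3.9, -5.9, 0, 0, 10.8, 60],
])

```text
time_s: 21.0
tcp_pos: [0.5568, -0.1469, 0.1502]
ee_rot: [[-0.844, -0.537, -0.0], [-0.537, 0.844, 0.0], [0.0, 0.0, -1.0]]
wrist_force: [1.1, 0.5, -0.7]
gripper_width: 0.776
```

```bash
python3 mv.py .5572 -.1467 .09 122.4
```

```text
t 21.0 tcp [ 0.5568 -0.1469  0.1502] yawY 122.45 row [-0.02 -0.    2.41] [ 0.   -0.    0.01]
```

Emit:
play_rows([
  [-0.01, 0, 1.2, 0, 0, 0, 60],
  [-0.01, 0, 2.2, 0, 0, 0, 60],
  [-0.01, 0, 2.4, 0, 0, 0, 60],
  [-0.01, 0, 2.4, 0, 0, 0, 60],
  [-0.01, 0, 2.4, 0, 0, 0, 60],
  [-0.01, 0, 2.4, 0, 0, 0, 60],
  [-0.01, 0, 2.4, 0, 0, 0, 60],
])

```text
time_s: 21.7
tcp_pos: [0.558, -0.1444, 0.0914]
ee_rot: [[-0.843, -0.537, 0.002], [-0.537, 0.843, -0.0], [-0.002, -0.001, -1.0]]
wrist_force: [-0.2, -0.3, -1.2]
gripper_width: 0.775
```

```bash
python3 mv.py .5572 -.1467 .0565 122.4; python3 - <<'E'
from h import *
D=[cap('scene')['pixels'][170:270,220:340],cap('top')['pixels'][150:250,290:410]]
s=r.sense();print(s['wrist_force'],s['tcp_pos'])
cv2.imwrite('pics/g9.png',np.hstack([cv2.resize(b,None,fx=3.3,fy=3.3,interpolation=cv2.INTER_CUBIC)[:,:,::-1] for b in D]))
E
python3 mv.py .5572 -.1467 .0565 122.4
```

```text
t 21.7 tcp [ 0.558  -0.1444  0.0914] yawY 122.49 row [ 0.08 -0.06  1.4 ] [-0.01  0.02  0.02]
[ 0.01694982 -0.61741346  0.19250295] [ 0.55771986 -0.14451764  0.09100844]
t 21.8 tcp [ 0.5577 -0.1445  0.091 ] yawY 122.48 row [ 0.07 -0.06  1.38] [-0.01  0.01  0.02]
```

View pics/g9.png

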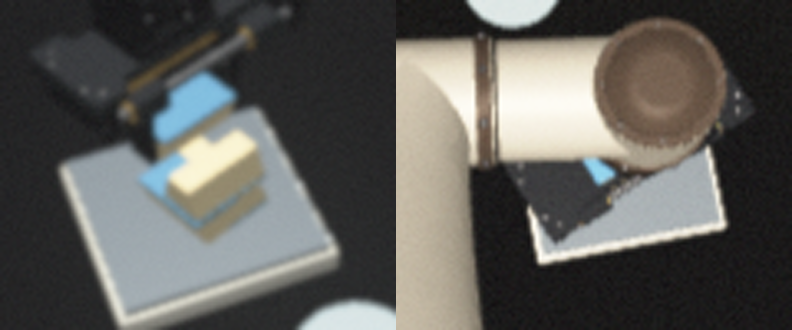

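Emit:
play_rows([
  [0.04, -0.03, 0.3, 0, 0, 0, 60],
  [0.04, -0.03, 0.3, 0, 0, 0, 60],
  [0.04, -0.03, 0.3, 0, 0, 0, 60],
  [0.04, -0.03, 0.3, 0, 0, 0, 60],
  [0.04, -0.03, 0.3, 0, 0, 0, 60],
])

```text
time_s: 22.3
tcp_pos: [0.5569, -0.146, 0.0827]
ee_rot: [[-0.844, -0.537, 0.0], [-0.537, 0.844, -0.0], [-0.0, -0.0, -1.0]]
wrist_force: [0.4, -0.5, -0.7]
gripper_width: 0.774
```

```bash
python3 mv.py .5572 -.1467 .0565 122.4
```

```text
t 22.3 tcp [ 0.5569 -0.146   0.0827] yawY 122.45 row [ 0.01 -0.03  1.05] [-0.    0.    0.01]
```

Emit:
play_rows([
  [0.01, -0.025, 0.3, 0, 0, 0, 60],
  [0.01, -0.025, 0.6, 0, 0, 0, 60],
  [0.01, -0.025, 0.8, 0, 0, 0, 60],
  [0.01, -0.025, 0.8, 0, 0, 0, 60],
  [0.01, -0.025, 0.8, 0, 0, 0, 60],
  [0.01, -0.025, 0.8, 0, 0, 0, 60],
])

```text
time_s: 22.9
tcp_pos: [0.5572, -0.1466, 0.0628]
ee_rot: [[-0.844, -0.537, 0.0], [-0.537, 0.844, -0.0], [-0.0, -0.0, -1.0]]
wrist_force: [-0.5, -1.1, 0.1]
gripper_width: 0.775
```

```bash
python3 mv.py .5572 -.1467 .0562 122.4
```

```text
t 22.9 tcp [ 0.5572 -0.1466  0.0628] yawY 122.45 row [ 0.   -0.    0.26] [-0.    0.    0.01]
```

Settled on target with no side force. Lowering the last 6.6 mm.

Emit:
play_rows([
  [0, 0, 0.1, 0, 0, 0, 60],
  [0, 0, 0.2, 0, 0, 0, 60],
  [0, 0, 0.26, 0, 0, 0, 60],
  [0, 0, 0.26, 0, 0, 0, 60],
  [0, 0, 0.26, 0, 0, 0, 60],
  [0, 0, 0.26, 0, 0, 0, 60],
])

```text
time_s: 23.5
tcp_pos: [0.557, -0.1466, 0.0562]
ee_rot: [[-0.844, -0.537, -0.0], [-0.537, 0.844, 0.0], [-0.0, 0.0, -1.0]]
wrist_force: [-0.1, 0.4, -0.6]
gripper_width: 0.776
```

Emit:
play_rows([
  [0, 0, 0.015, 0, 0, 0, 60],
  [0, 0, 0.015, 0, 0, 0, 60],
  [0, 0, 0.015, 0, 0, 0, 84],
  [0, 0, 0.015, 0, 0, 0, 84],
  [0, 0, 0.015, 0, 0, 0, 84],
  [0, 0, -1, 0, 0, 0, 84],
  [0, 0, -2.5, 0, 0, 0, 84],
  [0, 0, -3.5, 0, 0, 0, 84],
  [6, 8, -3.5, 0, 0, 0, 84],
  [6, 8, -3.5, 0, 0, 0, 84],
  [6, 8, -3.5, 0, 0, 0, 84],
  [6, 8, -3.5, 0, 0, 0, 84],
])

```text
time_s: 24.7
tcp_pos: [0.3681, -0.0757, 0.1435]
ee_rot: [[-0.844, -0.536, 0.0], [-0.536, 0.844, 0.0], [-0.0, -0.0, -1.0]]
wrist_force: [0.5, 1.3, 0.7]
gripper_width: 0.963
```

Emit:
play_rows([
  [0, 6, 0, 0, 0, 0, 84],
  [0, 6, 0, 0, 0, 0, 84],
  [0, 6, 0, 0, 0, 0, 84],
])

```text
time_s: 25.0
tcp_pos: [0.2884, 0.0514, 0.1441]
ee_rot: [[-0.845, -0.535, 0.002], [-0.535, 0.845, 0.001], [-0.002, 0.0, -1.0]]
wrist_force: [0.3, 1.9, 0.6]
gripper_width: 0.965
```

```bash
python3 - <<'E'
from h import *
import pickle
print(r.sense()['tcp_pos'])
D={n:cap(n) for n in('scene','top')}; pickle.dump(D,open('d5.pkl','wb'))
a=D['top']['pixels'][150:250,290:410];b=D['scene']['pixels'][180:280,220:340]
cv2.imwrite('pics/g10.png',np.hstack([cv2.resize(x,None,fx=3.3,fy=3.3,interpolation=cv2.INTER_CUBIC)[:,:,::-1] for x in(a,b)]))
E
```

```text
[0.28840661 0.05140957 0.14406196]
```

View pics/g10.png

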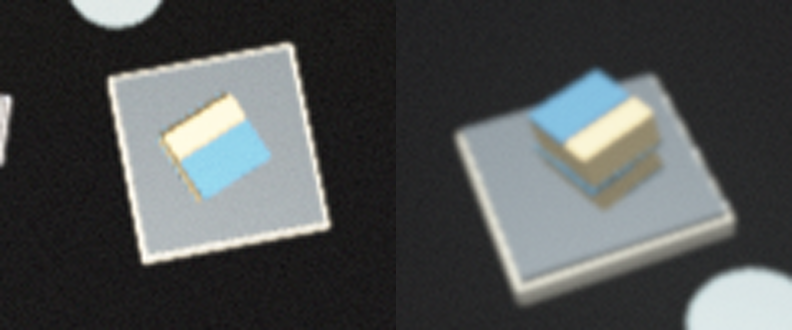

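The stack stands: blue at (225,160) is nested beside cream at (205,120), with no visible gap and ends in line in both views. I measure the fit.

```bash
cat > run5.py <<'E'
from multi import *
D=pickle.load(open('d5.pkl','rb'));d=np.deg2rad;T=[]
B={'top':([.5647,-.1229,.039,d(31.8)],[.5818,-.1498,.039,d(32)],[.5858,-.1286,.067,d(122.5)]),'scene':([.5622,-.1238,.039,d(31.7)],[.5798,-.1511,.039,d(32.2)],[.5836,-.1303,.067,d(122.5)])}
for n in('top','scene'):
    c=D[n];best=None; 
    W=B[n][2].copy(); W[0]-=.0274; W[1]-=.0171
    for fr in ([2,3],):
     for sig in((.5,.8) if n=='top' else (.8,1.1)):
      for sw in(0,1):
        if sw: q,e=fitm(c,[*B[n][:2],W,B[n][2]],[0,1,1,0],sig,free=fr); q=[q[0],q[1],q[3],q[2]]
        else: q,e=fitm(c,[*B[n],W],[0,1,0,1],sig,free=fr)
        if best is None or e<best[1]: best=(q,e,sig,sw)
    q=best[0]
    print(n,[np.r_[x[:3]*1000,np.rad2deg(x[3])].round(1) for x in q],best[1:])
    mid=np.mean([q[0],q[1]],0); print('down->up2',rel(q[2],q[3]),'upper mid rel lower mid',rel(mid,np.mean(q[2:],0)),flush=True)
    T.append(np.hstack([overlay(c,q[i],(0,1,0,1)[i],20,6) for i in (2,3)]))
cv2.imwrite('pics/ov5.png',np.vstack(T))
E
python3 run5.py
```

```text
top [array([ 564.7, -122.9,   39. ,   31.8]), array([ 581.8, -149.8,   39. ,   32. ]), array([ 586.1, -128.6,   67. ,  122.6]), array([ 557.5, -146.8,   67. ,  122.7])] (np.float64(19.630742338295356), 0.5, 0)
down->up2 (np.float64(0.07), np.float64(33.9), np.float64(0.1)) upper mid rel lower mid (np.float64(-1.94), np.float64(-0.4), np.float64(90.71))
scene [array([ 562.2, -123.8,   39. ,   31.7]), array([ 579.8, -151.1,   39. ,   32.2]), array([ 583.6, -128.3,   67. ,  121.9]), array([ 557.7, -147.4,   67. ,  122.5])] (np.float64(765.8345763882128), 0.8, 1)
down->up2 (np.float64(-2.52), np.float64(32.04), np.float64(0.65)) upper mid rel lower mid (np.float64(-0.5), np.float64(-0.18), np.float64(90.25))
```

View pics/ov5.png

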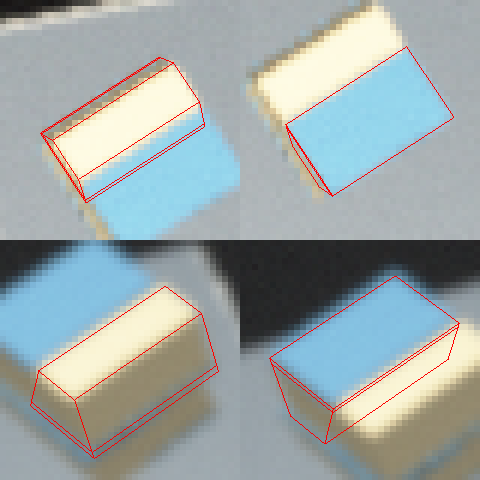

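```bash
python3 - <<'E'
s=open('run5.py').read()
s=s.replace("    c=D[n];best=None;","    c=D[n];best=None; ex=cv2.dilate((c['pixels'].max(2)<75).astype(np.uint8),np.ones((5,5)))>0\n    if n=='top': ex=None\n    ")
s=s.replace("free=fr","free=fr,excl=ex").replace("ov5","ov5b").replace("for n in('top','scene')","for n in('scene',)")
open('run5b.py','w').write(s)
E
python3 run5b.py
```

```text
scene [array([ 562.2, -123.8,   39. ,   31.7]), array([ 579.8, -151.1,   39. ,   32.2]), array([ 583.7, -129.7,   67. ,  122.4]), array([ 555.2, -147.3,   67. ,  123.2])] (np.float64(10.653236863274959), 0.8, 1)
down->up2 (np.float64(0.43), np.float64(33.56), np.float64(0.83)) upper mid rel lower mid (np.float64(-1.86), np.float64(-0.07), np.float64(90.85))
```

View pics/ov5b.png

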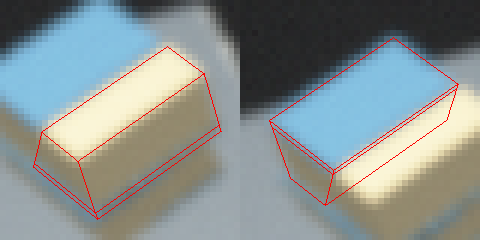

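Both views put the upper pair about 33.7 mm apart, a gap of about 2.5 mm; ends are within 0.5 mm. There is ample time, so I regrip the last bar and shift it about 2.2 mm closer.

```bash
python3 mv.py .5570 -.1466 .145 122.4
```

```text
t 25.1 tcp [0.2874 0.0557 0.1443] yawY 123.4 row [ -4.55 -12.69  -0.02] [0.01 0.04 0.2 ]
```

Emit:
play_rows([
  [-4.5, -12.7, 0, 0, 0, 0, 84],
  [-4.5, -12.7, 0, 0, 0, 0, 84],
  [-4.5, -12.7, 0, 0, 0, 0, 84],
  [-4.5, -12.7, 0, 0, 0, 0, 84],
  [-4.5, -12.7, 0, 0, 0, 0, 84],
  [-4.5, -12.7, 0, 0, 0, 0, 84],
  [-4.5, -12.7, 0, 0, 0, 0, 84],
  [-4.5, -12.7, 0, 0, 0, 0, 84],
  [-4.5, -12.7, 0, 0, 0, 0, 84],
  [-4.5, -12.7, 0, 0, 0, 0, 84],
  [-4.5, -12.7, 0, 0, 0, 0, 84],
])

```text
time_s: 26.2
tcp_pos: [0.5538, -0.1565, 0.144]
ee_rot: [[-0.843, -0.537, -0.0], [-0.537, 0.843, 0.0], [-0.0, 0.0, -1.0]]
wrist_force: [0.1, -0.2, -0.4]
gripper_width: 0.967
```

```bash
python3 mv.py .5570 -.1466 .09 122.4
```

```text
t 26.2 tcp [ 0.5538 -0.1565  0.144 ] yawY 122.49 row [-0.32  0.27  2.16] [0.   0.   0.02]
```

Emit:
play_rows([
  [-0.32, 0.27, 0.5, 0, 0, 0, 84],
  [-0.32, 0.27, 1.0, 0, 0, 0, 84],
  [-0.32, 0.27, 1.8, 0, 0, 0, 84],
  [-0.32, 0.27, 2.16, 0, 0, 0, 84],
  [-0.32, 0.27, 2.16, 0, 0, 0, 84],
  [-0.32, 0.27, 2.16, 0, 0, 0, 84],
  [-0.32, 0.27, 2.16, 0, 0, 0, 84],
])

```text
time_s: 26.9
tcp_pos: [0.5584, -0.147, 0.0904]
ee_rot: [[-0.844, -0.537, 0.001], [-0.537, 0.844, -0.0], [-0.001, -0.001, -1.0]]
wrist_force: [-0.5, 0.6, 0.1]
gripper_width: 0.961
```

```bash
python3 mv.py .5570 -.1466 .0575 122.4
```

```text
t 26.9 tcp [ 0.5584 -0.147   0.0904] yawY 122.46 row [0.04 0.05 1.32] [-0.01  0.01  0.01]
```

Emit:
play_rows([
  [0.02, 0.02, 0.5, 0, 0, 0, 84],
  [0.02, 0.02, 1.0, 0, 0, 0, 84],
  [0.02, 0.02, 1.3, 0, 0, 0, 84],
  [0.02, 0.02, 1.3, 0, 0, 0, 84],
  [0.02, 0.02, 1.3, 0, 0, 0, 84],
  [0.02, 0.02, 1.3, 0, 0, 0, 84],
  [0.02, 0.02, 1.3, 0, 0, 0, 84],
])

```text
time_s: 27.6
tcp_pos: [0.5575, -0.1468, 0.0576]
ee_rot: [[-0.844, -0.537, 0.001], [-0.537, 0.844, -0.0], [-0.001, -0.001, -1.0]]
wrist_force: [0.7, -0.5, 0.5]
gripper_width: 0.964
```

```bash
python3 mv.py .5570 -.1466 .0575 122.4
```

```text
t 27.6 tcp [ 0.5575 -0.1468  0.0576] yawY 122.45 row [0.01 0.02 0.  ] [-0.01  0.01  0.01]
```

Emit:
play_rows([
  [0, 0.01, 0, 0, 0, 0, 84],
  [0, 0.01, 0, 0, 0, 0, 84],
  [0, 0.01, 0, 0, 0, 0, 60],
  [0, 0.01, 0, 0, 0, 0, 60],
  [0, 0.01, 0, 0, 0, 0, 60],
  [0, 0.01, 0, 0, 0, 0, 60],
  [0, 0.01, 0, 0, 0, 0, 60],
])

```text
time_s: 28.3
tcp_pos: [0.5569, -0.1466, 0.0572]
ee_rot: [[-0.844, -0.536, -0.0], [-0.536, 0.844, 0.0], [0.0, 0.0, -1.0]]
wrist_force: [0.5, -0.4, 1.1]
gripper_width: 0.777
```

```bash
python3 mv.py .5588 -.1455 .0575 122.4
```

```text
t 28.3 tcp [ 0.5569 -0.1466  0.0572] yawY 122.44 row [-0.09 -0.   -0.01] [ 0.   -0.    0.01]
```

Emit:
play_rows([
  [0, 0, -0.05, 0, 0, 0, 60],
  [0, 0, -0.05, 0, 0, 0, 60],
  [-0.04, 0, -0.05, 0, 0, 0, 60],
  [-0.09, 0, -0.05, 0, 0, 0, 60],
  [-0.09, 0, -0.05, 0, 0, 0, 60],
  [-0.09, 0, -0.05, 0, 0, 0, 60],
  [-0.09, 0, -0.05, 0, 0, 0, 60],
])

```text
time_s: 29.0
tcp_pos: [0.5589, -0.1454, 0.0584]
ee_rot: [[-0.844, -0.537, 0.0], [-0.537, 0.844, 0.0], [-0.0, 0.0, -1.0]]
wrist_force: [0.1, 0.4, -0.9]
gripper_width: 0.777
```

```bash
python3 mv.py .5588 -.1455 .0570 122.4; python3 -c "
from h import *;print(r.sense()['wrist_force'])"
```

```text
t 29.0 tcp [ 0.5589 -0.1454  0.0584] yawY 122.45 row [ 0.01 -0.    0.06] [0.   0.   0.01]
[ 0.05872955  0.35251441 -0.94542585]
```

No side force after the shift. Lowering and releasing.

Emit:
play_rows([
  [0, 0, 0.03, 0, 0, 0, 60],
  [0, 0, 0.05, 0, 0, 0, 60],
  [0, 0, 0.055, 0, 0, 0, 60],
  [0, 0, 0.055, 0, 0, 0, 60],
])

```text
time_s: 29.4
tcp_pos: [0.5587, -0.1455, 0.0572]
ee_rot: [[-0.844, -0.537, -0.0], [-0.537, 0.844, -0.0], [0.0, 0.0, -1.0]]
wrist_force: [-1.9, -0.3, 1.6]
gripper_width: 0.776
```

```bash
python3 mv.py .5588 -.1455 .0570 122.4; python3 -c "
from h import *;print(r.sense()['wrist_force'])"
```

```text
t 29.4 tcp [ 0.5587 -0.1455  0.0572] yawY 122.45 row [-0.   -0.    0.01] [ 0.   -0.    0.01]
[-1.93807302 -0.3025324   1.61099928]
```

Emit:
play_rows([
  [0, 0, 0, 0, 0, 0, 60],
  [0, 0, 0, 0, 0, 0, 84],
  [0, 0, 0, 0, 0, 0, 84],
  [0, 0, 0, 0, 0, 0, 84],
  [0, 0, -1, 0, 0, 0, 84],
  [0, 0, -2.5, 0, 0, 0, 84],
  [0, 0, -3.5, 0, 0, 0, 84],
  [4.6, 12.7, -3.5, 0, 0, 0, 84],
  [4.6, 12.7, -3.5, 0, 0, 0, 84],
  [4.6, 12.7, -3.5, 0, 0, 0, 84],
  [4.6, 12.7, -3.5, 0, 0, 0, 84],
  [4.6, 12.7, -3.5, 0, 0, 0, 84],
])

```text
time_s: 30.6
tcp_pos: [0.3596, 0.008, 0.1445]
ee_rot: [[-0.844, -0.536, 0.001], [-0.536, 0.844, 0.0], [-0.001, -0.0, -1.0]]
wrist_force: [0.6, 2.0, -0.5]
gripper_width: 0.965
```

Emit:
play_rows([
  [0, 4, 0, 0, 0, 0, 84],
  [0, 4, 0, 0, 0, 0, 84],
])

```text
time_s: 30.8
tcp_pos: [0.3061, 0.0926, 0.1449]
ee_rot: [[-0.845, -0.535, 0.002], [-0.535, 0.845, 0.002], [-0.002, 0.0, -1.0]]
wrist_force: [1.9, 1.7, 0.2]
gripper_width: 0.965
```

```bash
python3 - <<'E'
from h import *
import pickle
s=r.sense();print(s['tcp_pos'],s['time_s'])
D={n:cap(n,n+'5.png') for n in('scene','top')}; pickle.dump(D,open('d6.pkl','wb'))
a=D['top']['pixels'][150:250,290:410];b=D['scene']['pixels'][180:280,220:340]
cv2.imwrite('pics/g11.png',np.hstack([cv2.resize(x,None,fx=3.3,fy=3.3,interpolation=cv2.INTER_CUBIC)[:,:,::-1] for x in(a,b)]))
E
sed "s/d5.pkl/d6.pkl/;s/ov5b/ov6/;s/for n in('scene',)/for n in('top','scene')/;s/.0274/.0265/;s/.0171/.0165/" run5b.py > run6.py; python3 run6.py
```

```text
[0.30609127 0.09259258 0.14494292] 30.8
top [array([ 564.7, -122.9,   39. ,   31.8]), array([ 581.8, -149.8,   39. ,   32. ]), array([ 586.4, -128.2,   67. ,  122.6]), array([ 558.8, -145.4,   67. ,  122.8])] (np.float64(18.881707057146702), 0.5, 0)
down->up2 (np.float64(0.45), np.float64(32.56), np.float64(0.15)) upper mid rel lower mid (np.float64(-0.8), np.float64(-0.04), np.float64(90.8))
scene [array([ 562.2, -123.8,   39. ,   31.7]), array([ 579.8, -151.1,   39. ,   32.2]), array([ 584.4, -129.3,   67. ,  122.6]), array([ 556.2, -146.5,   67. ,  122.1])] (np.float64(10.391823689359674), 0.8, 1)
down->up2 (np.float64(0.77), np.float64(33.0), np.float64(-0.5)) upper mid rel lower mid (np.float64(-0.85), np.float64(0.01), np.float64(90.36))
```

View pics/g11.png

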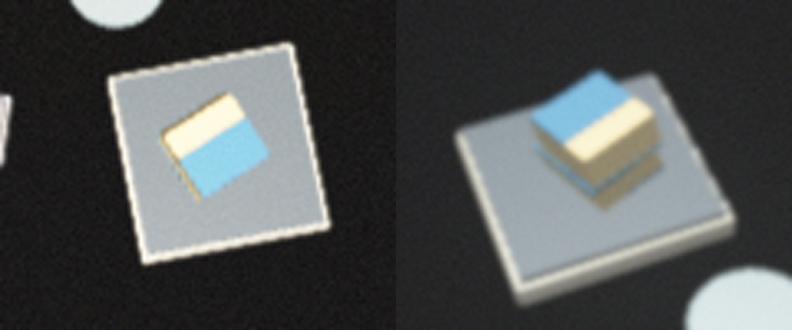

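View pics/ov6.png

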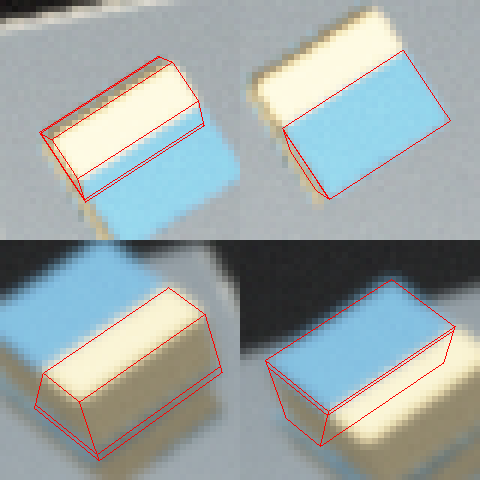

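View pics/top5.png

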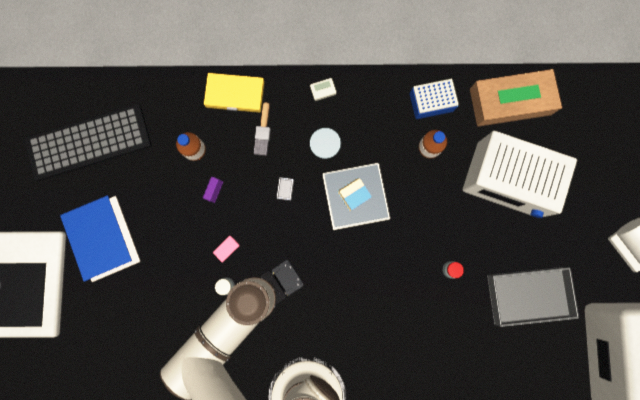

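The shift lowered the measured spacing to 32.5–33 mm. The small side reaction (1.9 N) and a shift of about 0.5 mm in its neighbour point to contact, so the fits probably read about 1 mm wide. The ends line up within 0.8 mm, and the upper layer is centred within 0.9 mm of the lower. In the overview everything else is where it was: mould (285,188), dish (325,143), white-cap jar (224,287), pink (226,249) and purple (213,190). I hand in.

```bash
python3 - <<'E'
from h import *
s=r.sense();print(s['time_s'],s['wrist_force'],s['joint_velocities'].round(2)); print(r.finish_job())
E
```

```text
30.9 [-0.41108212  0.27497567 -0.5856236 ] [-8.59  2.15  1.33  0.61 -0.65  5.9 ]
the job is handed in; nothing more can be done
None
```

I finished the stack and handed it in at 30.9 s. One broad-up ingot lies nested beside the first on the plate. The broad-down one and the last broad-up one lie crosswise on top, nested side by side. None was turned over, and I gripped each by its ends.

**Last checks, fitted in both camera views**

| Check | Lower layer | Upper layer |
|---|---|---|
| Centre lines apart (31 mm when touching) | 31.8–33 mm | 32.6–33.0 mm |
| Ends in line | within 0.8 mm | within 0.8 mm |

- **Position:** The upper layer is centred within 0.9 mm of the lower pair and square to within 1°.
- **Flatness:** The layers look flat and no gap shows in the pictures.
- **Bystanders:** In the top view the bystanders and the pink and purple look-alikes are at the same positions as before. The gripper was clear of everything.

**Disagreements**
- **Spacing:** Both broad-up ingots needed a regrip to close the gap. Slight contact during the closing moves suggests the pairs actually touch, so the fitted spacings probably read about 1 mm wide.
- **The first ingot:** It may have moved about 0.5 mm when its neighbour was slid up. That is at the limit of the measurement.
- **Single-view scatter:** The two cameras differed by 2–3 mm in x throughout, within their stated calibration. One scene-view fit read the lower pair 1.5° out of parallel, while the top view and the other scene fits gave 0.7° or less.

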